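# Make up two project kits at the woodwork bench

## Task

Make up the two project kits: put the glue bottle, the yellow tape measure and the black levelling foot into the green three-pocket tray, and the pale beech knob and the steel T-bracket into the blue two-pocket tray, each part standing upright as it does now on a pocket floor, one part to a pocket (any pocket of that tray will do). Leave the dark walnut knob and the bare-metal foot standing where they are.

Things in the scene. Friction and masses are not known exactly. Their poses are not given: they have to be found in the camera images.
- green_tray: Green open tray, 80 x 232 mm, fixed to the bench; walls and dividers 4 mm thick and 16 mm high above the bench, pocket floors 4 mm above the bench. Origin: centre of the underside, on the bench; y along the row of pockets, x across it, z up; three pockets, each 72 x 72 mm inside, centred at y = -76, 0 and +76 mm.
- blue_tray: Blue open tray, 80 x 156 mm, fixed to the bench; walls and dividers 4 mm thick and 16 mm high above the bench, pocket floors 4 mm above the bench. Origin: centre of the underside, on the bench; y along the row of pockets, x across it, z up; two pockets, each 72 x 72 mm inside, centred at y = -38 and +38 mm.
- glue_bottle: White plastic glue bottle with a pointed orange cap, 80 mm tall, closed and rigid, about 0.1 kg: round body 40 mm across up to 54 mm, then a shoulder narrowing to the cap (20 mm across at 63 mm, 12 mm at the top). Stands on the bench. Origin: centre of the underside; z up. Goes in the green tray.
- tape_measure: Yellow tape-measure case with black round side discs, about 0.2 kg, standing on edge: 52 mm long (x), 36 mm thick (y; 37.5 mm over the discs), 56 mm tall, rounded edges. Origin: centre of the underside; z up. Grip it across its thickness. Goes in the green tray.
- black_foot: Black levelling foot for furniture, about 0.06 kg: disc-shaped pad 42 mm across and 10 mm thick, tapering to a plain round stem 30 mm across from 15 mm up to its flat top at 44 mm. Stands on its pad on the bench. Origin: centre of the underside; z up. Goes in the green tray.
- beech_knob: Pale beech round mushroom-shaped drawer knob, 42 mm tall: base 28 mm across, a slight neck, head 36 mm across from 20 to 37 mm up, top edge bevelled. Stands on its base on the bench. Origin: centre of the underside; z up. About 0.04 kg. Goes in the blue tray.
- t_bracket: Steel bracket like an upside-down T, about 0.2 kg: flat base plate 46 (x) x 40 (y) x 6 mm with an upright tab 36 mm wide (x) and 12 mm thick (y) rising from its middle to 56 mm. Stands on its plate. Origin: centre of the underside; z up. Grip the tab across its thickness. Goes in the blue tray.
- walnut_knob: Dark brown walnut knob, the same shape as the beech one: round mushroom-shaped drawer knob, 42 mm tall: base 28 mm across, a slight neck, head 36 mm across from 20 to 37 mm up, top edge bevelled. Stands on its base on the bench. Origin: centre of the underside; z up. Not wanted: leave it standing where it is.
- metal_foot: Bare aluminium levelling foot, the same shape as the black one: disc-shaped pad 42 mm across and 10 mm thick, tapering to a plain round stem 30 mm across from 15 mm up to its flat top at 44 mm. Stands on its pad on the bench. Origin: centre of the underside; z up. Not wanted: leave it standing where it is.
Things that resemble listed ones, but are neither listed nor needed, are in the scene too. Of the things like the beech_knob, leave any that is orange or turquoise; of the rest the larger one is meant.

How it is judged (in metres and radians):
At the end, for the whole second after the job is handed in: Each wanted part's origin is within its own pocket of the named tray, one part a pocket, under 9 mm above the tray's underside, upright within 0.12 rad, at rest. The walnut knob and metal foot stand upright (0.12 rad) within 30 mm of their starts (x of glue_bottle in the frame of green_tray between -0.036 and 0.036 m and z of glue_bottle in the frame of green_tray between 0 and 0.009 m and angle between each of glue_bottle, tape_measure, black_foot, beech_knob, t_bracket, walnut_knob, metal_foot's own z axis and vertical below 0.12 rad and linear speed of each of glue_bottle, tape_measure, black_foot, beech_knob, t_bracket, walnut_knob, metal_foot below 0.02 m/s and angular speed of each of glue_bottle, tape_measure, black_foot, beech_knob, t_bracket below 0.2 rad/s and x of tape_measure in the frame of green_tray between -0.036 and 0.036 m and z of tape_measure in the frame of green_tray between 0 and 0.009 m and x of black_foot in the frame of green_tray between -0.036 and 0.036 m and z of black_foot in the frame of green_tray between 0 and 0.009 m and x of beech_knob in the frame of blue_tray between -0.036 and 0.036 m and z of beech_knob in the frame of blue_tray between 0 and 0.009 m and x of t_bracket in the frame of blue_tray between -0.036 and 0.036 m and z of t_bracket in the frame of blue_tray between 0 and 0.009 m and (y of glue_bottle in the frame of green_tray between -0.114 and -0.038 m or y of tape_measure in the frame of green_tray between -0.114 and -0.038 m or y of black_foot in the frame of green_tray between -0.114 and -0.038 m) and (y of glue_bottle in the frame of green_tray between -0.038 and 0.038 m or y of tape_measure in the frame of green_tray between -0.038 and 0.038 m or y of black_foot in the frame of green_tray between -0.038 and 0.038 m) and (y of glue_bottle in the frame of green_tray between 0.038 and 0.114 m or y of tape_measure in the frame of green_tray between 0.038 and 0.114 m or y of black_foot in the frame of green_tray between 0.038 and 0.114 m) and (y of beech_knob in the frame of blue_tray between -0.076 and 0 m or y of t_bracket in the frame of blue_tray between -0.076 and 0 m) and (y of beech_knob in the frame of blue_tray between 0 and 0.076 m or y of t_bracket in the frame of blue_tray between 0 and 0.076 m) and distance of each of walnut_knob, metal_foot from where it was at the start of the episode below 0.03 m); the robot touches nothing.
It fails at once if the walnut knob is moved more than 30 mm or tipped over (distance of walnut_knob from where it was at the start of the episode above 0.03 m or angle between walnut_knob's own z axis and vertical above 0.5 rad).
It fails at once if the bare-metal foot is moved more than 30 mm or tipped over (distance of metal_foot from where it was at the start of the episode above 0.03 m or angle between metal_foot's own z axis and vertical above 0.5 rad).
It also fails if it takes over 131 s, if anything falls off the work surface, if the arm or the gripper's body presses on something with over 40 N, if the wrist force passes 120 N, or if a joint passes its speed limit or range.

## Robot

A 7-joint arm with a two-finger parallel gripper is mounted at the origin on the work surface. World frame = base frame: x ahead of the robot, y to its left, z up, the work surface at z = 0. Lengths are in m, angles in degrees, forces in N, time in s.
With the tool pointing down it reaches from about 0.375 to 0.925 m from the base axis. Payload 3.1 kg.
Tool frame: the origin (TCP) lies at the very end of the fingers, on their centre line; the grasp point (between the pads) lies behind it (bot.hold_point_z is the z of the grasp point in the tool frame, in m); z points along the fingers, y is the direction in which the jaws open and shut (so a half turn about z gives the same grasp; the last joint's range is limited). The gripper opens to 85 mm and grips with 20 to 120 N. Pads are 22 mm wide; open, the fingers measure 114 mm over their backs; the gripper's body (76 mm by 85 mm) begins 54 mm behind the grasp point. The pads swing forward as they close: fully open they stand 13 mm farther back than shut.
Start: joints at [-82.838, 21.939, 2.515, 91.553, -1.026, 66.532, -2.859], TCP at [0.144, 0.634, 0.231] pointing down, gripper open.
Joint ranges: [-149.38, 149.38], [-23.57, 123.04], [-84.95, 90], [0, 143.3], [-89.99, 269.99], [3.08, 112.72], [-163.45, 163.45]. Speed limits (degrees/s): [159.86, 159.86, 180, 180, 180, 180, 180].

## Interface

Orientations are given as [roll, pitch, yaw] about the fixed x, y, z axes, in that order (R = Rz(yaw) Ry(pitch) Rx(roll)).
In Python, from workcell import bot gives the robot as it stands.
- The arm moves only by the shell command python3 -m creep 'ROWS' [FORCE]. ROWS is JSON, a list of rows, each a list of 7 numbers: the shift along the tool's x, y, z in mm, then the turn, a rotation vector about the tool's x, y, z in rad, then the finger opening in mm, from 0 to 85.4. A call has 1 to 12 rows; each row shifts and turns the pose as measured when the row begins, along the tool's axes as they then stand; what a row does not reach is not made up. A row lasts 1/8 s, in which the tool goes at most 62.5 mm and 10.7 degrees, less where a joint would pass 70% of its speed; a pose out of reach is approached as far as the arm can. A call with a gripper value outside its range is refused whole. The fingers move at their own pace and stop on an object; FORCE is the grip in N (left out, the last holds). Time passes only in rows, so rows that do not move let the fingers close. It gives the time, the measured TCP pose, the force and the opening at its end, in the units of the state.
- bot.sense(): the state, without advancing time (a new reading comes with each control period).
- bot.camera(name): name is "scene" or "top" or "wrist"; returns a dict with "img" (420x560x3 uint8, red, green, blue), "fx", "fy", "cx", "cy" (pixels), "k1" (the pictures are not rectified: a ray, as slopes to the right and down, at radius r is drawn at 1 + k1 r^2 times it, then the intrinsics apply), "R" (3x3) and "t" (3): a world point X has camera coordinates R X + t; the wrist camera has in their place "T_tool_cam" (4x4, takes a point from camera to tool coordinates, whose origin is the TCP and whose axes are the flange's). Camera axes: x right, y down, z forward; pixel columns grow to the right and rows downward; lengths in m; the calibration is good to about 2 mm. A picture is of the moment at which its call begins: read the wrist's pose just before it. There is no depth.
- bot.hand_in(): hands the job in, once; it reports no verdict.
The state is a dict: "time_s": time; "joint_positions": joint angles; "qd": joint speeds; "joint_efforts": joint torques, N m; "eef_pos": TCP position; "tcp_rot": TCP orientation; "contact_force": force on the tool from outside, world axes, zero at the start; "torque": the same for the moment, N m; "finger_gap": opening from 0.0 (shut) to 1.0 (fully open).
Only numpy, scipy, OpenCV 4.12 (cv2) and the standard library are available. Lean on these libraries where they do the work, as an engineer would, in place of code of your own. Each camera call takes 0.05 s, during which the arm holds its last target.

## Working session

There is one attempt and no reset: what is moved stays moved. The work goes in short steps, Python scripts to look and compute and a shell command to move; the robot and the scene stay as the last step left them, time stands still between calls to the robot, and variables do not carry over. Pictures are saved under pics/ and viewed, and the job is handed in when it is done.

```bash
ls; mkdir -p pics
python3 - <<'E'
from workcell import bot
import cv2,json
s=bot.sense();print(s);print(bot.hold_point_z)
for n in ["scene","top","wrist"]:
    c=bot.camera(n);cv2.imwrite(f"pics/{n}0.png",c["img"][:,:,::-1]);print(n,{k:v for k,v in c.items() if k!="img"})
E
```

```text
pics
{'time_s': 0.0, 'joint_positions': array([-82.83954114,  21.99384181,   2.51087323,  91.6491168 ,
        -1.02530998,  66.53133544,  -2.8570217 ]), 'qd': array([-0.10994183, -0.0628077 ,  0.11395369,  0.15161081,  0.05831592,
       -0.05304308, -0.05387943]), 'joint_efforts': array([ 2.61820505e-04, -4.33445370e+01,  1.02410909e+00, -2.49520236e+01,
        1.04423042e-02,  1.10711076e-02,  7.72302883e-06]), 'eef_pos': array([0.14340021, 0.6330168 , 0.22986538]), 'tcp_rot': array([-1.79848406e+02,  8.24594382e-03,  1.67243324e+02]), 'contact_force': array([ 0.57079749, -0.18682918,  0.38487327]), 'torque': array([ 0.05068767, -0.04102985, -0.01055841]), 'finger_gap': 0.9989705788081126}
-0.0187
scene {'fx': 516.6091857794768, 'fy': 516.6091857794768, 'cx': 279.07981831202795, 'cy': 207.12187791391722, 'k1': -0.06133921058322568, 'R': array([[-0.86533018,  0.50066105, -0.02328495],
       [ 0.32431308,  0.52390375, -0.78762039],
       [-0.38213178, -0.68910331, -0.61572066]]), 't': array([ 0.42964468, -0.1291613 ,  1.27528962])}
top {'fx': 380.9592156122315, 'fy': 380.9592156122315, 'cx': 285.7500257398463, 'cy': 207.4451167349265, 'k1': -0.06771514539835642, 'R': array([[ 0.02255469, -0.9997179 ,  0.00744348],
       [-0.98229902, -0.02354534, -0.18583393],
       [ 0.18595677, -0.00312029, -0.98255297]]), 't': array([-0.02311892,  0.49606816,  0.84427368])}
wrist {'fx': 329.6562588882652, 'fy': 329.6562588882652, 'cx': 277.9012765217068, 'cy': 206.91790355767466, 'k1': -0.03271729144197494, 'T_tool_cam': array([[-3.99837951e-04, -9.46780993e-01, -3.21878223e-01,
         8.18274457e-02],
       [ 9.99999797e-01, -2.18568706e-04, -5.99298615e-04,
        -3.29000991e-05],
       [ 4.97052031e-04, -3.21878397e-01,  9.46780888e-01,
        -1.42569369e-01],
       [ 0.00000000e+00,  0.00000000e+00,  0.00000000e+00,
         1.00000000e+00]])}
```

View pics/scene0.png

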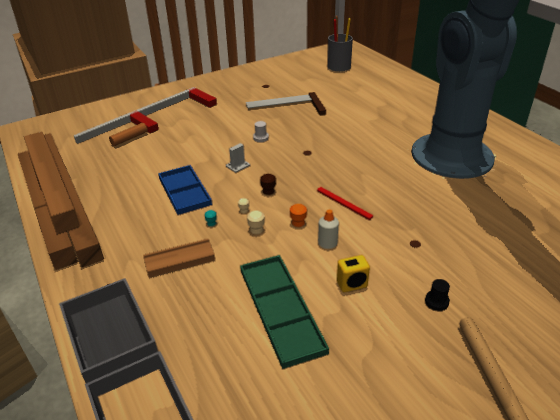

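View pics/top0.png

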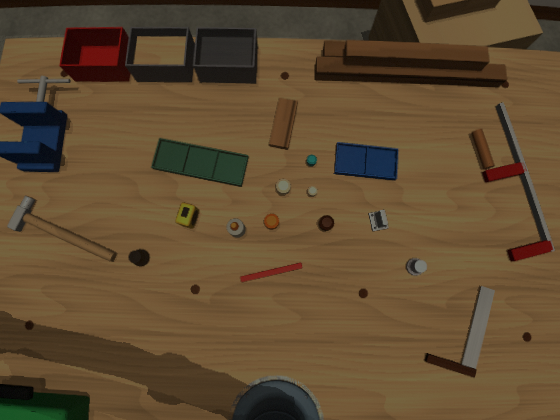

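View pics/wrist0.png

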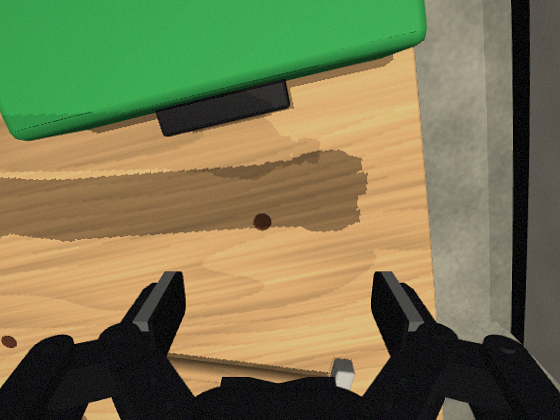

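The scene view shows, by pixel: green tray (283,310), blue tray (185,190), tape (353,273), glue (328,232), black foot (438,294), T-bracket (238,158), metal foot (261,131) and walnut knob (268,183).

Knob candidates in the top view:
- (283,186): pale and larger
- (312,191): pale and smaller
- (271,221): orange
- (312,160): turquoise

The first fits the description, because it is the larger of the two that are neither orange nor turquoise. I'll confirm it in enlarged crops.

Run:
```python
import cv2,numpy as np
t=cv2.imread("pics/top0.png");s=cv2.imread("pics/scene0.png")
cv2.imwrite("pics/cropt.png",cv2.resize(t[130:285,120:320],None,fx=4,fy=3.8,interpolation=cv2.INTER_CUBIC)[:600] if 0 else cv2.resize(t[135:285,120:320],(800,600),interpolation=cv2.INTER_CUBIC))
cv2.imwrite("pics/cropt2.png",cv2.resize(t[135:285,260:460],(800,600),interpolation=cv2.INTER_CUBIC))
cv2.imwrite("pics/crops.png",cv2.resize(s[110:320,180:460],(800,600),interpolation=cv2.INTER_CUBIC))
```

```text
(no output)
```

View pics/cropt.png

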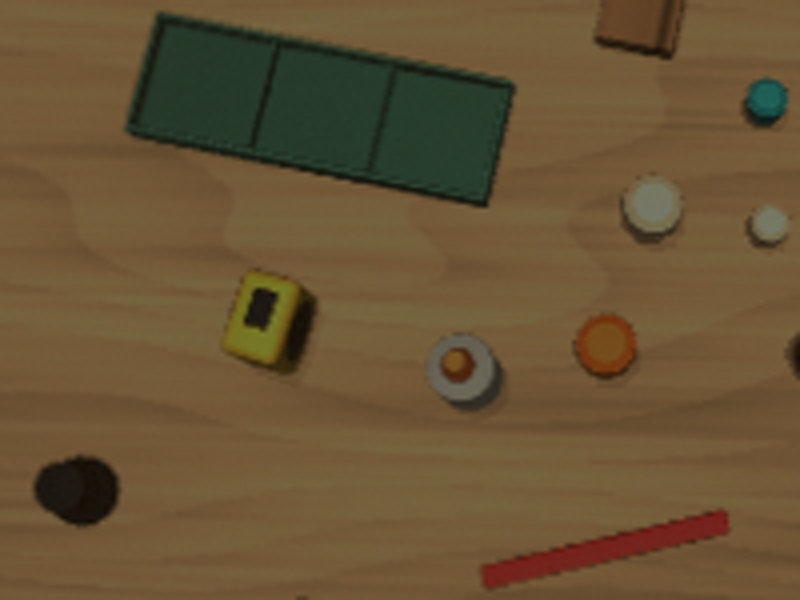

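View pics/cropt2.png

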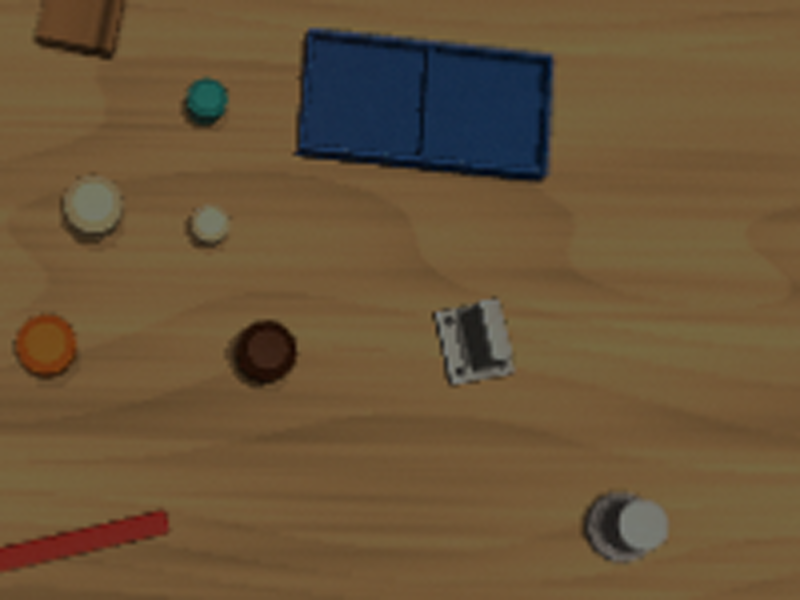

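View pics/crops.png

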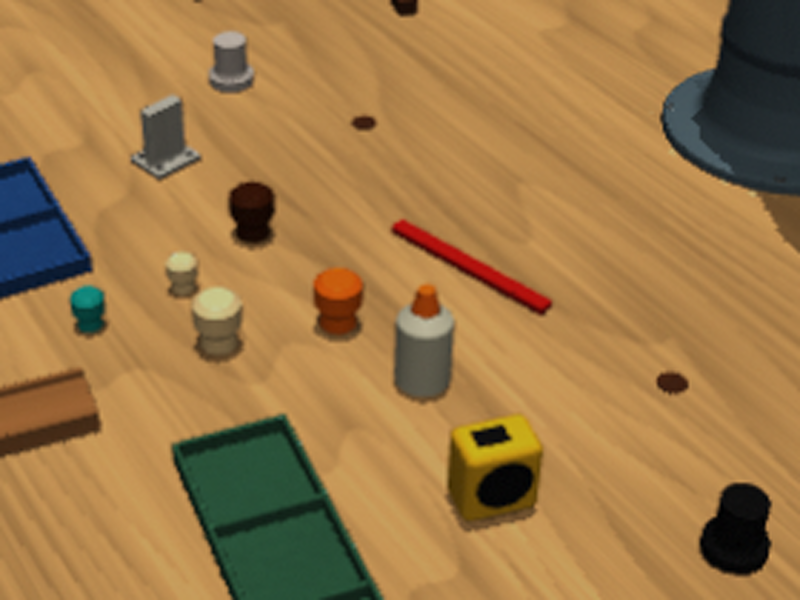

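The crops confirm it. The large pale knob is at top (283,186) and scene (256,215), and the small pale one at (312,191) is ruled out by size. Next I measure positions.

```bash
cat > h.py <<'E'
import numpy as np,cv2
from scipy.spatial.transform import Rotation as Ro
from workcell import bot
def cam(name):
    s=bot.sense();c=bot.camera(name)
    if name=="wrist":
        T=np.eye(4);T[:3,:3]=Ro.from_euler('xyz',s['tcp_rot'],degrees=True).as_matrix();T[:3,3]=s['eef_pos']
        W=T@c["T_tool_cam"];c["R"]=W[:3,:3].T;c["t"]=-W[:3,:3].T@W[:3,3]
    return c
def ray(c,p):
    u=(p[0]-c['cx'])/c['fx'];v=(p[1]-c['cy'])/c['fy']
    x,y=u,v
    for _ in range(20):
        f=1+c['k1']*(x*x+y*y);x,y=u/f,v/f
    d=c['R'].T@np.array([x,y,1.]);return -c['R'].T@c['t'],d/np.linalg.norm(d)
def plane(c,p,z):
    o,d=ray(c,p);return o+d*(z-o[2])/d[2]
def tri(*cp):
    A=np.zeros((3,3));b=np.zeros(3);L=[]
    for c,p in cp:
        o,d=ray(c,p);P=np.eye(3)-np.outer(d,d);A+=P;b+=P@o;L.append((P,o))
    X=np.linalg.solve(A,b);return X,max(np.linalg.norm(P@(X-o)) for P,o in L)
def proj(c,X):
    q=c['R']@np.asarray(X)+c['t'];x,y=q[:2]/q[2];f=1+c['k1']*(x*x+y*y)
    return np.array([c['cx']+c['fx']*x*f,c['cy']+c['fy']*y*f])
def blobs(c,lo,hi,amin=30,roi=None):
    h=cv2.cvtColor(c['img'],cv2.COLOR_RGB2HSV);m=cv2.inRange(h,np.array(lo),np.array(hi))
    if roi: 
        k=np.zeros_like(m);k[roi[1]:roi[3],roi[0]:roi[2]]=255;m&=k
    cs,_=cv2.findContours(m,cv2.RETR_EXTERNAL,cv2.CHAIN_APPROX_NONE)
    return sorted([x for x in cs if cv2.contourArea(x)>amin],key=cv2.contourArea)[::-1]
E
python3 - <<'E'
from h import *
np.set_printoptions(precision=4,suppress=True)
T=cam("top");S=cam("scene")
f1=lambda x,y:(120+x/4-.4,135+y/4-.4); f2=lambda x,y:(260+x/4-.4,135+y/4-.4); fs=lambda x,y:(180+x*.35-.3,110+y*.35-.3)
for n,a,b in [("glue tip",f1(456,361),fs(427,290)),("tape label",f1(262,309),fs(491,435)),("foot top",f1(62,489),fs(746,494)),
 ("beech top",f1(653,204),fs(218,300)),("tab top",f2(494,333),fs(161,110)),("metal",f2(644,525),fs(231,40)),("walnut",f2(267,350),fs(252,190)),("orange",f1(606,344),fs(338,280))]:
    print(n,*tri((T,a),(S,b)))
for nm,lo,hi in [("green",(60,60,20),(90,255,255)),("blue",(105,120,30),(125,255,255))]:
  for c,r,cn in [(T,(140,130,410,190),"top"),(S,(150,160,340,370),"scene")]:
    b=blobs(c,lo,hi,300,r)[0];R=cv2.minAreaRect(b);bx=cv2.boxPoints(R)
    q=cv2.approxPolyDP(cv2.convexHull(b),6,True)[:,0]
    print(nm,cn,q.tolist()); print(np.array([plane(c,p,.016) for p in q])[:,:2].tolist())
E
```

```text
glue tip [0.4466 0.1049 0.08  ] 0.001535202802570242
tape label [0.4775 0.2214 0.0578] 0.001187737408989552
foot top [0.3713 0.3335 0.0472] 0.0015142651383250152
beech top [ 0.5491 -0.0028  0.0412] 0.0013110490367234614
tab top [ 0.4759 -0.2385  0.0513] 0.0005199293554523506
metal [ 0.3655 -0.3242  0.0449] 0.0021622519250428817
walnut [ 0.4636 -0.1065  0.0434] 0.0011004025902420105
orange [0.4647 0.0225 0.0409] 0.000895981650900968
green top [[152, 166], [161, 142], [247, 159], [240, 184]]
[[0.5992004132511711, 0.32336826246548384], [0.6625020131889308, 0.30634498352726525], [0.6223181829451676, 0.08725567032600094], [0.5580064985075688, 0.10167855098821023]]
green scene [[276, 256], [328, 348], [285, 367], [241, 270]]
[[0.561077947124593, 0.100646869538779], [0.5958235341550179, 0.3268709760647424], [0.6719654480037192, 0.3221123027780544], [0.6350118710428858, 0.09946268492005317]]
blue top [[337, 143], [397, 149], [395, 178], [335, 173]]
[[0.6699973379284336, -0.136619035665074], [0.6586856381111874, -0.2883107657385538], [0.5829461537779412, -0.2805142642461725], [0.5917044536760694, -0.13128884681739642]]
blue scene [[190, 166], [211, 204], [178, 213], [159, 174]]
[[0.5819660654813502, -0.2776266963684555], [0.6001533574164268, -0.11379304681575997], [0.6729758423676282, -0.12221984386294382], [0.6574914162231577, -0.2851093618437468]]
```

Run:
```python
from h import *
np.set_printoptions(precision=4,suppress=True)
T=cam("top")
f1=lambda x,y:(120+x/4-.4,135+y/4-.4); f2=lambda x,y:(260+x/4-.4,135+y/4-.4)
def P(f,l,z): return np.array([plane(T,f(*p),z)[:2] for p in l])
for n,f,l,z in [("green",f1,[(158,12),(513,82),(487,208),(127,133)],.016),("blue",f2,[(307,30),(552,55),(545,180),(297,155)],.016),
 ("tape",f1,[(248,270),(303,283),(268,365),(225,352)],.056),("plate",f2,[(435,313),(497,297),(513,372),(453,385)],.006)]:
    q=P(f,l,z);e=np.roll(q,-1,0)-q
    print(n,q.mean(0),"len",np.linalg.norm(e,axis=1),"ang",np.degrees(np.arctan2(e[:,1],e[:,0])))
print(P(f2,[(435,313),(497,297),(513,372),(453,385)],.006))
```

```text
green [0.6131 0.2051] len [0.2305 0.0819 0.2305 0.0807] ang [-100.4086  171.2268   79.2856   -8.7509]
blue [ 0.6256 -0.209 ] len [0.1554 0.0819 0.1545 0.0819] ang [-94.3852 174.8134  85.6105  -4.5924]
tape [0.4739 0.2214] len [0.0334 0.0513 0.0264 0.0494] ang [-101.9566  160.5879   74.8301  -11.4818]
plate [ 0.4783 -0.2386] len [0.0402 0.0471 0.0381 0.0454] ang [ -74.2507 -169.3376  103.3152   13.097 ]
[[ 0.4955 -0.2145]
 [ 0.5064 -0.2532]
 [ 0.4601 -0.2619]
 [ 0.4513 -0.2248]]
```

```bash
cat >> h.py <<'E'
def go(x,y,z,yaw,back=0):
    s=bot.sense();R=Ro.from_euler('xyz',s['tcp_rot'],degrees=True);G=Ro.from_euler('xyz',[180,0,yaw],degrees=True)
    d=R.inv().apply(np.array([x,y,z])-s['eef_pos'])*1000
    print("delta mm",d.round(1),"rotvec",(R.inv()*G).as_rotvec().round(4),"pos",s['eef_pos'].round(4),"rot",s['tcp_rot'].round(2))
E
python3 -c "
from h import *
go(.45,.23,.25,167)"
```

```text
delta mm [-388.1 -326.   -18.9] rotvec [-0.001   0.      0.0041] pos [0.1435 0.6336 0.2308] rot [-179.94    0.    167.24]
```

```bash
python3 -m creep '[[-39,-33,-2,0,0,0,85],[-39,-33,-2,0,0,0,85],[-39,-33,-2,0,0,0,85],[-39,-33,-2,0,0,0,85],[-39,-33,-2,0,0,0,85],[-39,-33,-2,0,0,0,85],[-39,-33,-2,0,0,0,85],[-39,-33,-2,0,0,0,85],[-39,-33,-2,0,0,0,85],[-39,-33,-2,0,0,0,60]]' 40
python3 - <<'E'
from h import *
go(.45,.23,.25,167)
c=cam("wrist");cv2.imwrite("pics/w1.png",c["img"][:,:,::-1])
E
```

```text
time_s: 1.55
eef_pos: [0.4577, 0.2196, 0.251]
tcp_rot: [179.7, -0.0, 167.9]
contact_force: [0.5, 1.3, 0.5]
finger_gap: 0.809
delta mm [9.8 8.6 1. ] rotvec [ 0.0057 -0.0005  0.0163] pos [0.4577 0.2196 0.251 ] rot [ 1.7967e+02 -2.0000e-02  1.6793e+02]
```

View pics/w1.png

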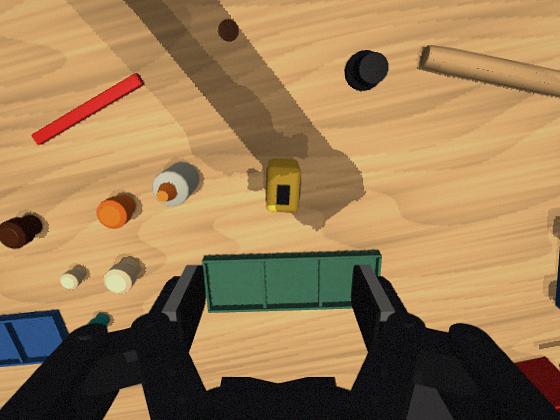

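The wrist view shows the tape at (283,186), glue (172,188), foot (370,70), beech (122,278) and the green tray (292,280), all in one frame. I'll measure all of them from here.

Run:
```python
from h import *
np.set_printoptions(precision=4,suppress=True)
c=cam("wrist");T=cam("top")
q=c['img']
cv2.imwrite("pics/w1a.png",cv2.resize(q[130:310,100:340][:,:,::-1],(800,600),interpolation=cv2.INTER_CUBIC))
b=blobs(c,(18,150,60),(32,255,255),100,(250,140,320,225))[0]
r=cv2.minAreaRect(b);print("tape",r)
bx=cv2.boxPoints(r);P=np.array([plane(c,p,.056)[:2] for p in bx]);e=np.roll(P,-1,0)-P
print(P.mean(0),np.linalg.norm(e,axis=1),np.degrees(np.arctan2(e[:,1],e[:,0])))
b=blobs(c,(60,60,20),(90,255,255),1000,(195,240,390,320))[0];r=cv2.minAreaRect(b);bx=cv2.boxPoints(r)
print("green",bx.tolist());P=np.array([plane(c,p,.016)[:2] for p in bx]);e=np.roll(P,-1,0)-P
print(P.mean(0),np.linalg.norm(e,axis=1),np.degrees(np.arctan2(e[:,1],e[:,0])))
for n,X in [("tape",(.474,.2214,.056)),("glue",(.4466,.1049,.08)),("foot",(.3713,.3335,.044)),("beech",(.5491,-.0028,.042)),("gr",(.613,.205,.016))]:
    print(n,proj(c,X))
```

```text
tape ((290.5, 178.0), (54.0, 33.0), 90.0)
[0.4688 0.2237] [0.0338 0.0585 0.0357 0.0585] [  77.2462  -11.1354 -102.7965  167.0224]
green [[209.45924377441406, 250.02255249023438], [387.7746887207031, 242.59274291992188], [390.15771484375, 299.7851257324219], [211.84225463867188, 307.2149353027344]]
[0.6098 0.2074] [0.2264 0.0863 0.2422 0.0865] [  79.7921   -4.1463 -100.1036  165.3504]
tape [289.4567 183.8555]
glue [169.635  189.3293]
foot [378.8157  57.4092]
beech [123.5731 277.7668]
gr [298.3522 278.5218]
```

View pics/w1a.png

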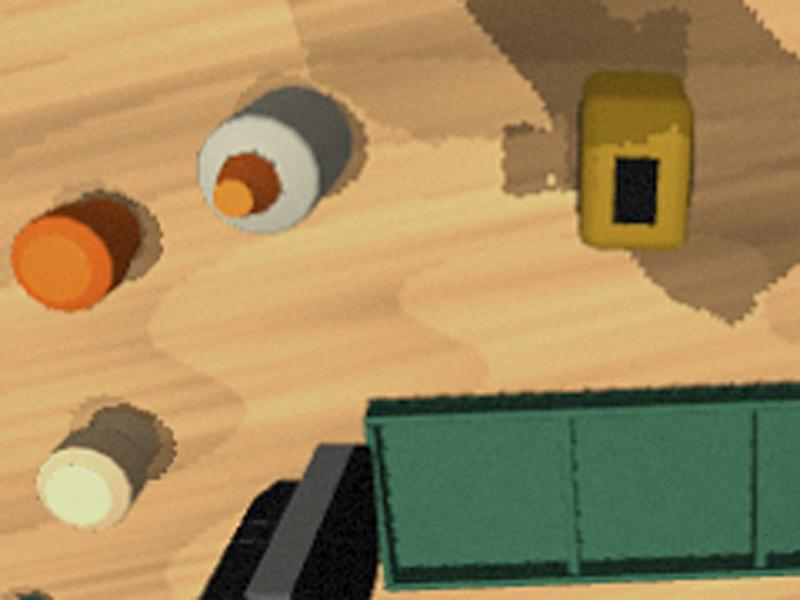

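```bash
python3 -m creep '[[0,0,0,0,0,0,60],[0,0,0,0,0,0,60]]'
python3 - <<'E'
from h import *
np.set_printoptions(precision=4,suppress=True)
c=cam("wrist");T=cam("top")
q=c['img']
cv2.imwrite("pics/w1a.png",cv2.resize(q[130:310,100:340][:,:,::-1],(800,600),interpolation=cv2.INTER_CUBIC))
cv2.imwrite("pics/w1b.png",cv2.resize(q[20:140,310:470][:,:,::-1],(800,600),interpolation=cv2.INTER_CUBIC))
b=blobs(c,(18,150,110),(32,255,255),100,(250,140,320,225))[0]
r=cv2.minAreaRect(b);print("tape",r)
for n,X in [("tape",(.474,.2214,.056)),("glue",(.4466,.1049,.08)),("foot",(.3713,.3335,.044)),("beech",(.5491,-.0028,.042)),("gr",(.613,.205,.016))]:
    p=proj(c,X);print(n,p,(p-[100,130])*10/3)
import pickle;pickle.dump(c,open("w1.pkl","wb"))
E
```

```text
time_s: 1.95
eef_pos: [0.4577, 0.2192, 0.2509]
tcp_rot: [179.7, -0.0, 167.6]
contact_force: [-0.0, 0.3, -0.3]
finger_gap: 0.702
tape ((283.52191162109375, 187.90821838378906), (32.05209732055664, 47.893089294433594), 2.12109637260437)
tape [282.4908 191.4917] [608.3026 204.9722]
glue [162.7726 196.6784] [209.242  222.2614]
foot [371.3709  66.9624] [ 904.5697 -210.1255]
beech [117.1556 283.5481] [ 57.1854 511.8269]
gr [291.9427 284.7973] [639.8091 515.991 ]
```

View pics/w1a.png

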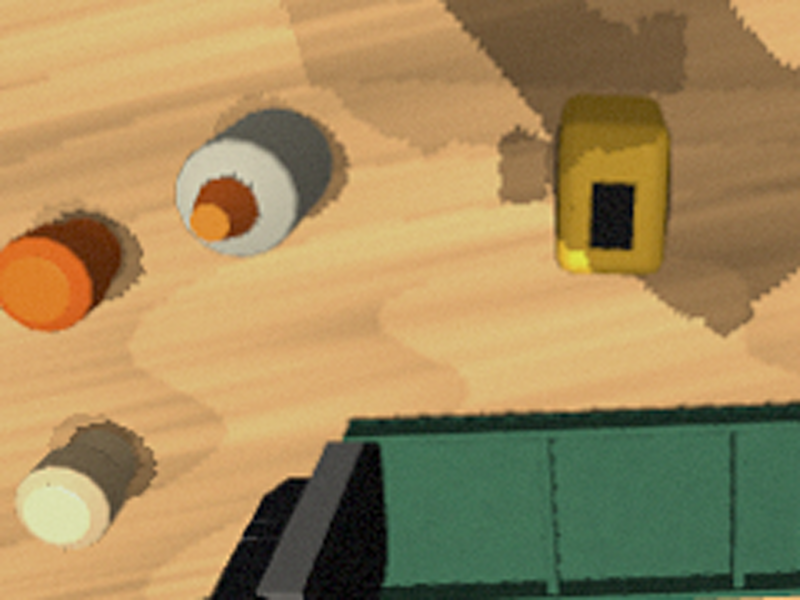

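View pics/w1b.png

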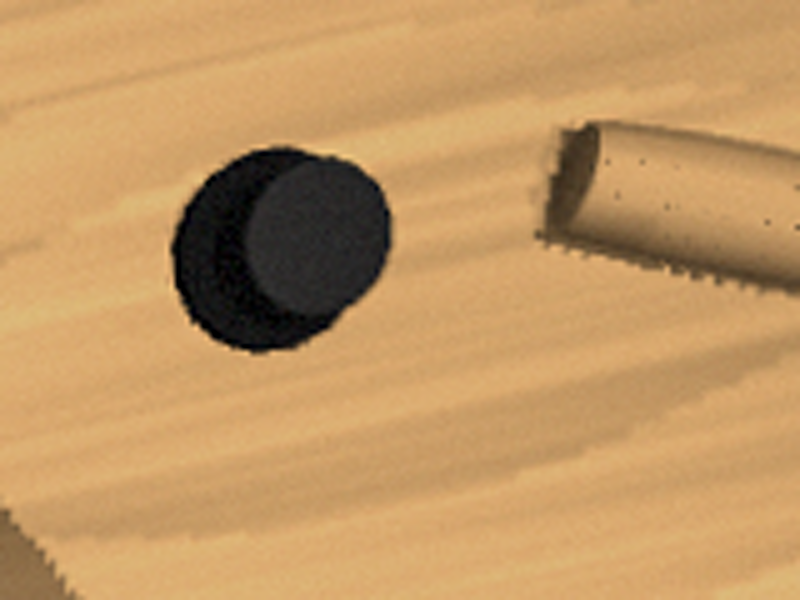

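Settled view: tape top centre about (284,190), glue tip (163,197), foot top (374,67) and beech top (117,284). All are within about 2 px of where the two-view fit projects them. Tape first.

```bash
python3 -c "
from h import *
go(.472,.2224,.018,167.5)"
```

```text
delta mm [-13.7   4.6 232.8] rotvec [ 0.0053 -0.0009  0.0032] pos [0.4575 0.2196 0.2508] rot [ 1.7970e+02 -5.0000e-02  1.6768e+02]
```

```bash
python3 -m creep '[[-13,4,20,0.005,0,0,60],[0,0,40,0,0,0,60],[0,0,40,0,0,0,60],[0,0,30,0,0,0,60],[0,0,15,0,0,0,60],[0,0,0,0,0,0,60]]'
python3 -c "
from h import *
go(.472,.2224,.018,167.5)
cv2.imwrite('pics/w2.png',cam('wrist')['img'][:,:,::-1])"
```

```text
time_s: 2.8
eef_pos: [0.4705, 0.2288, 0.1035]
tcp_rot: [179.7, 0.1, 168.4]
contact_force: [-0.5, 0.1, 0.6]
finger_gap: 0.702
delta mm [-2.7 -6.4 85.4] rotvec [0.0052 0.0012 0.0157] pos [0.4705 0.2288 0.1035] rot [1.797e+02 7.000e-02 1.684e+02]
```

View pics/w2.png

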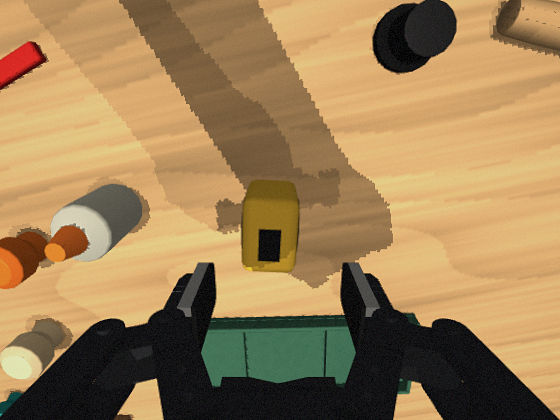

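The wrist view shows the tape at (270,228), left of the jaw midline at column 278. That agrees with the computed -6 mm. Correct and descend.

```bash
python3 -m creep '[[-2,-6,5,0.005,0,0.012,60],[0,0,0,0,0,0,60]]'
python3 -c "
from h import *
go(.472,.2224,.018,167.5)"
```

```text
time_s: 3.1
eef_pos: [0.4737, 0.2235, 0.1013]
tcp_rot: [179.7, 0.3, 167.7]
contact_force: [0.3, 0.3, 0.0]
finger_gap: 0.699
delta mm [ 1.9 -1.8 83.3] rotvec [0.0046 0.0055 0.0029] pos [0.4737 0.2235 0.1013] rot [179.74   0.32 167.67]
```

```bash
python3 -m creep '[[1,-2,22,0.002,0.003,0,60],[0,-1,22,0,0,0,60],[0,-1,22,0,0,0,60],[0,0,10,0,0,0,60],[0,0,0,0,0,0,60]]'
python3 -c "
from h import *
go(.472,.2224,.018,167.5)"
```

```text
time_s: 3.72
eef_pos: [0.4776, 0.2224, 0.0285]
tcp_rot: [179.3, 0.6, 167.6]
contact_force: [0.3, 0.5, -0.3]
finger_gap: 0.702
delta mm [ 5.6 -1.4 10.4] rotvec [0.0116 0.0106 0.0014] pos [0.4776 0.2224 0.0285] rot [179.34   0.61 167.58]
```

```bash
python3 -m creep '[[4,-1,11,0.011,0.01,0,60],[0,0,0,0,0,0,0],[0,0,0,0,0,0,0],[0,0,0,0,0,0,0],[0,0,0,0,0,0,0],[0,0,0,0,0,0,0],[0,0,0,0,0,0,0]]' 50
python3 -c "
from h import *
go(.472,.2224,.14,167.5)
go(.613,.205,.14,169)"
```

```text
time_s: 4.6
eef_pos: [0.4754, 0.2236, 0.019]
tcp_rot: [179.8, 0.2, 167.6]
contact_force: [-0.3, 0.0, -1.0]
finger_gap: 0.419
delta mm [   2.7   -1.5 -121.1] rotvec [0.0033 0.0036 0.0015] pos [0.4754 0.2236 0.019 ] rot [179.81   0.21 167.59]
delta mm [-138.8   11.8 -120.5] rotvec [ 0.0033  0.0036 -0.0247] pos [0.4754 0.2236 0.019 ] rot [179.81   0.21 167.59]
```

```bash
python3 -m creep '[[0,0,-30,0,0,0,0],[0,0,-40,0,0,0,0],[0,0,-40,0,0,0,0],[-30,3,0,0,0,-0.01,0],[-40,3,0,0,0,-0.01,0],[-40,3,0,0,0,0,0],[-20,3,0,0,0,0,0],[0,0,0,0,0,0,0]]'
python3 -c "
from h import *
go(.613,.206,.03,170)
cv2.imwrite('pics/w3.png',cam('wrist')['img'][:,:,::-1])"
```

```text
time_s: 5.6
eef_pos: [0.6015, 0.2075, 0.1274]
tcp_rot: [-179.8, -0.4, 169.0]
contact_force: [-1.5, 0.8, -2.1]
finger_gap: 0.415
delta mm [-12.2   1.   97.3] rotvec [-0.0032 -0.0073 -0.0183] pos [0.6015 0.2075 0.1274] rot [-179.81   -0.42  168.95]
```

View pics/w3.png

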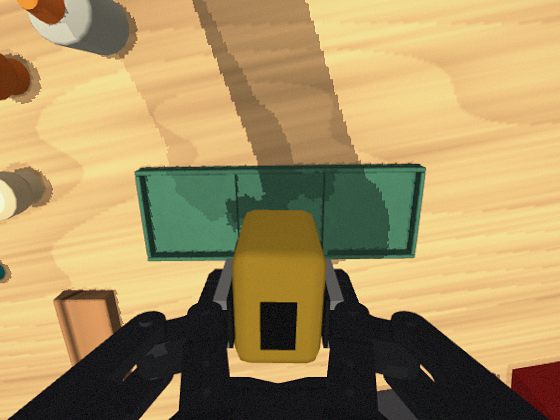

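The tape is held straight, and the tray's corners are at about (135,170), (424,166), (416,256) and (149,261). I'll check the tray's position and height against the top view.

Run:
```python
from h import *
np.set_printoptions(precision=4,suppress=True)
c=cam("wrist");T=cam("top")
w=[(135,170),(424,165.5),(416,257),(149,261)]
f1=lambda x,y:(120+x/4-.4,135+y/4-.4)
t=[f1(*p) for p in [(487,208),(127,133),(158,12),(513,82)]]
P=np.array([plane(c,p,.016)[:2] for p in w]);print(P,P.mean(0))
X=np.array([tri((c,a),(T,b))[0] for a,b in zip(w,t)]);print(X,X.mean(0))
```

```text
[[0.5519 0.1013]
 [0.5918 0.3253]
 [0.6707 0.3141]
 [0.6308 0.0872]] [0.6113 0.207 ]
[[ 0.5527  0.0987  0.0107]
 [ 0.5782  0.3047  0.0685]
 [ 0.6811  0.3196 -0.002 ]
 [ 0.6327  0.0857  0.0133]] [0.6111 0.2022 0.0227]
```

```bash
python3 -m creep '[[-11,0,10,-0.003,-0.007,-0.015,0],[0,0,20,0,0,0,0],[0,0,20,0,0,0,0],[0,0,20,0,0,0,0],[0,0,0,0,0,0,0]]'
python3 -c "
from h import *
go(.612,.206,.023,170)
cv2.imwrite('pics/w4.png',cam('scene')['img'][160:400,180:460][:,:,::-1])"
```

```text
time_s: 6.38
eef_pos: [0.6052, 0.2071, 0.0496]
tcp_rot: [-179.9, -0.5, 170.1]
contact_force: [-0.2, -0.6, -2.8]
finger_gap: 0.42
delta mm [-7.1  0.1 26.5] rotvec [-0.0019 -0.0091  0.0024] pos [0.6052 0.2071 0.0496] rot [-179.89   -0.52  170.14]
```

View pics/w4.png

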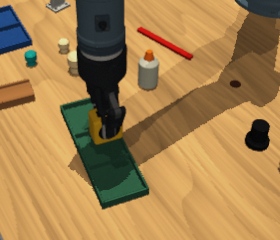

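The scene crop shows the tape hanging over the middle pocket (105,125). Lower it the rest of the way.

```bash
python3 -m creep '[[-7,0,10,-0.002,-0.009,0,0],[0,0,9,0,0,0,0],[0,0,5,0,0,0,0],[0,0,0,0,0,0,0]]'
python3 -c "
from h import *
go(.612,.206,.023,170)"
```

```text
time_s: 6.92
eef_pos: [0.6157, 0.2065, 0.0269]
tcp_rot: [179.8, 0.4, 170.1]
contact_force: [-0.2, 0.6, -2.5]
finger_gap: 0.419
delta mm [ 3.6 -1.2  3.9] rotvec [0.0034 0.0062 0.002 ] pos [0.6157 0.2065 0.0269] rot [179.81   0.36 170.12]
```

```bash
python3 -m creep '[[2,0,3,0.003,0.006,0,0],[0,0,1,0,0,0,0],[0,0,0,0,0,0,0]]'
python3 -c "
from h import *
go(.612,.206,.023,170)"
```

```text
time_s: 7.3
eef_pos: [0.6142, 0.2073, 0.0234]
tcp_rot: [179.9, 0.1, 170.1]
contact_force: [-0.6, 0.5, -2.7]
finger_gap: 0.413
delta mm [ 2.  -1.7  0.4] rotvec [0.0011 0.001  0.0023] pos [0.6142 0.2073 0.0234] rot [1.7994e+02 5.0000e-02 1.7013e+02]
```

```bash
python3 -m creep '[[0,0,1.5,0,0,0,0],[0,0,0,0,0,0,0]]';python3 -m creep '[[0,0,1.5,0,0,0,0],[0,0,0,0,0,0,0]]'
```

```text
time_s: 7.55
eef_pos: [0.6147, 0.2075, 0.0233]
tcp_rot: [179.9, 0.1, 170.1]
contact_force: [0.5, 0.2, -2.7]
finger_gap: 0.414
time_s: 7.8
eef_pos: [0.6151, 0.2076, 0.0231]
tcp_rot: [179.9, 0.1, 170.1]
contact_force: [-0.1, -0.1, -3.2]
finger_gap: 0.414
```

```bash
python3 -m creep '[[0,0,3,0,0,0,0],[0,0,0,0,0,0,0]]';python3 -m creep '[[0,0,3,0,0,0,0],[0,0,0,0,0,0,0]]'
```

```text
time_s: 8.05
eef_pos: [0.6157, 0.2078, 0.0234]
tcp_rot: [179.8, 0.0, 170.1]
contact_force: [1.0, 0.6, -1.9]
finger_gap: 0.417
time_s: 8.3
eef_pos: [0.6163, 0.2079, 0.0232]
tcp_rot: [179.8, 0.0, 170.1]
contact_force: [0.0, -0.2, -2.6]
finger_gap: 0.415
```

TCP z has stalled at 0.0233, which is the grasp height of 0.019 plus the 4 mm pocket floor, so the tape is on the floor. Release.

```bash
python3 -m creep '[[0,0,0,0,0,0,50],[0,0,0,0,0,0,50],[0,0,0,0,0,0,50],[0,0,0,0,0,0,50],[0,0,-20,0,0,0,50],[0,0,-40,0,0,0,50],[0,0,-50,0,0,0,50],[0,0,-50,0,0,0,50],[0,0,0,0,0,0,60],[0,0,0,0,0,0,60]]'
python3 -c "
from h import *
c=cam('wrist');cv2.imwrite('pics/w5.png',c['img'][:,:,::-1])
go(.371,.3355,.15,167.5)"
```

```text
time_s: 9.55
eef_pos: [0.6177, 0.2074, 0.1933]
tcp_rot: [179.6, 0.3, 170.1]
contact_force: [-0.5, 0.5, -1.3]
finger_gap: 0.701
delta mm [266.1  83.1  42.5] rotvec [0.0081 0.0068 0.0444] pos [0.6184 0.2074 0.1936] rot [179.55   0.4  170.04]
```

View pics/w5.png

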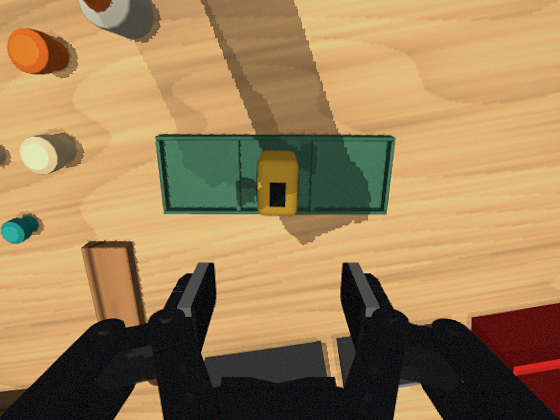

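The tape is upright in the middle pocket at (278,183). Next, the black foot.

```bash
python3 -m creep '[[38,12,0,0.008,0.007,0.01,60],[38,12,0,0,0,0.01,60],[38,12,0,0,0,0.01,60],[38,12,0,0,0,0.01,60],[38,12,0,0,0,0,60],[38,12,10,0,0,0,50],[36,11,10,0,0,0,50],[0,0,0,0,0,0,50]]'
python3 -c "
from h import *
c=cam('wrist');cv2.imwrite('pics/w6.png',c['img'][:,:,::-1])
print(proj(c,(.371,.3355,.044)))
go(.371,.3355,.10,167.5)"
```

```text
time_s: 10.6
eef_pos: [0.3629, 0.3393, 0.1625]
tcp_rot: [-178.9, -0.6, 167.6]
contact_force: [1.1, -0.5, -0.1]
finger_gap: 0.583
[278.39410682 210.3098826 ]
delta mm [-7.  -0.3 63. ] rotvec [-0.018  -0.0085 -0.0014] pos [0.365  0.3383 0.1631] rot [-178.97   -0.49  167.42]
```

View pics/w6.png

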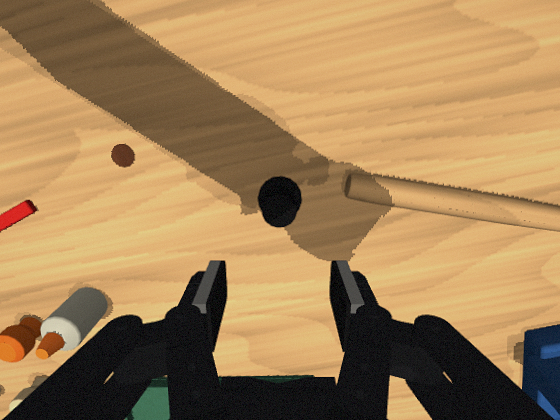

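The foot top is at about (280,208), against a predicted (278,210). The handle tip at (350,185) is clear of the jaws. Descend.

```bash
python3 -m creep '[[-7,0,20,-0.018,-0.008,0,50],[0,0,25,0,0,0,50],[0,0,20,0,0,0,50],[0,0,0,0,0,0,50]]'
python3 -c "
from h import *
c=cam('wrist');cv2.imwrite('pics/w7.png',c['img'][:,:,::-1])
print(proj(c,(.371,.3355,.044)))
go(.371,.3355,.020,167.5)"
```

```text
time_s: 11.15
eef_pos: [0.3777, 0.3322, 0.0962]
tcp_rot: [-179.9, 0.2, 166.9]
contact_force: [-0.2, -0.1, -0.8]
finger_gap: 0.584
[280.97896834 219.09769181]
delta mm [ 8.2  0.9 77.1] rotvec [ 0.0007  0.0048 -0.0102] pos [0.3784 0.3328 0.0972] rot [179.96   0.28 166.91]
```

View pics/w7.png

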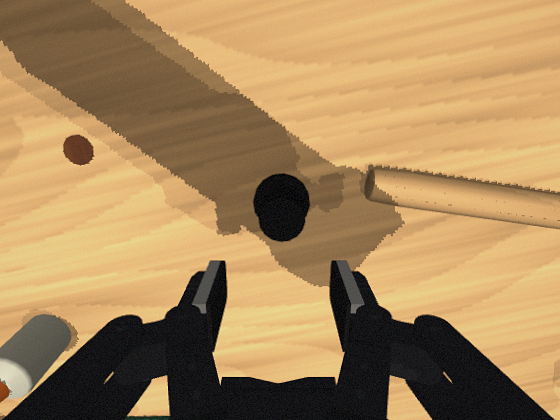

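The foot top is at (282,218), as predicted.

```bash
python3 -m creep '[[7,1,15,0,0.005,-0.008,50],[0,0,20,0,0,0,50],[0,0,15,0,0,0,50],[0,0,0,0,0,0,50]]'
python3 -c "
from h import *
go(.371,.3355,.020,167.5)"
```

```text
time_s: 11.7
eef_pos: [0.3736, 0.3371, 0.0468]
tcp_rot: [179.7, 0.1, 167.4]
contact_force: [0.7, 0.5, -1.0]
finger_gap: 0.59
delta mm [ 2.2 -2.2 26.8] rotvec [ 0.0052  0.0016 -0.0026] pos [0.3736 0.3371 0.0468] rot [1.7970e+02 9.0000e-02 1.6735e+02]
```

```bash
python3 -m creep '[[2,-2,12,0.005,0,0,50],[0,0,10,0,0,0,50],[0,0,4,0,0,0,50],[0,0,0,0,0,0,0],[0,0,0,0,0,0,0],[0,0,0,0,0,0,0],[0,0,0,0,0,0,0],[0,0,0,0,0,0,0]]' 40
python3 -c "
from h import *
go(.371,.3355,.15,167.5);go(.624,.281,.14,170)"
```

```text
time_s: 12.7
eef_pos: [0.3721, 0.3368, 0.0206]
tcp_rot: [179.8, 0.2, 167.4]
contact_force: [-0.6, 0.6, 0.7]
finger_gap: 0.33
delta mm [   0.4   -1.1 -129.5] rotvec [ 0.003   0.003  -0.0024] pos [0.3721 0.3368 0.0206] rot [1.7983e+02 1.7000e-01 1.6736e+02]
delta mm [-258.4    1.  -118.7] rotvec [ 0.0029  0.003  -0.046 ] pos [0.3721 0.3368 0.0206] rot [1.7983e+02 1.7000e-01 1.6736e+02]
```

```bash
python3 -m creep '[[0,0,-30,0,0,0,0],[0,0,-40,0,0,0,0],[0,0,-40,0,0,0,0],[-35,0,-10,0,0,-0.01,0],[-45,0,0,0,0,-0.01,0],[-45,0,0,0,0,-0.01,0],[-45,0,0,0,0,-0.01,0],[-45,0,0,0,0,0,0],[-30,0,0,0,0,0,0],[0,0,0,0,0,0,0]]'
python3 -c "
from h import *
c=cam('wrist');cv2.imwrite('pics/w8.png',c['img'][:,:,::-1])
go(.624,.281,.14,170)"
```

```text
time_s: 13.95
eef_pos: [0.6164, 0.2882, 0.1434]
tcp_rot: [179.9, 0.1, 170.1]
contact_force: [0.1, -0.3, 0.2]
finger_gap: 0.33
delta mm [-10.5  -6.3   3.1] rotvec [ 0.0012 -0.0005  0.0023] pos [0.6147 0.289  0.1431] rot [ 1.7993e+02 -3.0000e-02  1.7013e+02]
```

View pics/w8.png

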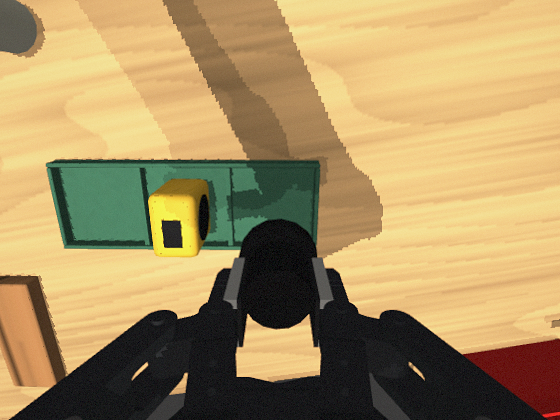

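The foot is held upright. I'll check the right pocket, bounded roughly by (231,165), (320,161), (314,242) and (232,245).

```bash
python3 -c "
from h import *
c=cam('wrist')
P=np.array([plane(c,p,.016)[:2] for p in [(231,165),(320,161),(314,242),(232,245)]]);print(P,P.mean(0))
L=np.array([plane(c,p,.016)[:2] for p in [(47,163),(320,161),(65,248)]]);print(L)
go(.626,.281,.03,170)"
```

```text
[[0.58150875 0.25524249]
 [0.59087716 0.32838148]
 [0.66266818 0.31344143]
 [0.65290984 0.24032537]] [0.62199098 0.28434769]
[[0.55261107 0.1028603 ]
 [0.59087716 0.32838148]
 [0.62995767 0.08838961]]
delta mm [-14.2  -7.  113. ] rotvec [ 0.0016 -0.0019  0.004 ] pos [0.6134 0.2901 0.143 ] rot [ 1.7991e+02 -1.1000e-01  1.7023e+02]
```

```bash
python3 -m creep '[[-11,-6,15,0,0,0,0],[0,0,25,0,0,0,0],[0,0,20,0,0,0,0],[0,0,0,0,0,0,0]]'
python3 -c "
from h import *
go(.624,.282,.025,170)"
```

```text
time_s: 14.55
eef_pos: [0.6189, 0.2837, 0.0783]
tcp_rot: [179.9, -0.4, 170.5]
contact_force: [0.6, 0.3, -0.3]
finger_gap: 0.332
delta mm [-5.7 -0.9 53.3] rotvec [ 0.0009 -0.0067  0.0091] pos [0.6189 0.2837 0.0783] rot [179.95  -0.38 170.52]
```

```bash
python3 -m creep '[[-5,-1,20,0,-0.007,0.005,0],[0,0,18,0,0,0,0],[0,0,8,0,0,0,0],[0,0,0,0,0,0,0]]'
python3 -c "
from h import *
go(.624,.282,.025,170)"
```

```text
time_s: 15.05
eef_pos: [0.6243, 0.2823, 0.0297]
tcp_rot: [179.9, 0.1, 170.3]
contact_force: [-0.7, -0.3, -0.3]
finger_gap: 0.324
delta mm [ 0.3 -0.4  4.7] rotvec [0.0016 0.0017 0.0044] pos [0.6243 0.2823 0.0297] rot [1.7991e+02 1.0000e-01 1.7025e+02]
```

```bash
python3 -m creep '[[0,0,5,0,0,0,0],[0,0,0,0,0,0,0]]';python3 -m creep '[[0,0,3,0,0,0,0],[0,0,0,0,0,0,0]]'
```

```text
time_s: 15.3
eef_pos: [0.6251, 0.2827, 0.0252]
tcp_rot: [179.9, 0.2, 170.3]
contact_force: [0.5, -1.1, -1.6]
finger_gap: 0.331
time_s: 15.55
eef_pos: [0.6268, 0.2834, 0.0251]
tcp_rot: [179.7, 0.3, 170.3]
contact_force: [0.6, -0.1, -0.6]
finger_gap: 0.33
```

Stalled at z 0.025, as expected for the pocket floor. Release and retreat.

```bash
python3 -m creep '[[0,0,0,0,0,0,44],[0,0,0,0,0,0,44],[0,0,0,0,0,0,44],[0,0,0,0,0,0,44],[0,0,-20,0,0,0,44],[0,0,-40,0,0,0,44],[0,0,-50,0,0,0,44],[0,0,-50,0,0,0,60],[0,0,0,0,0,0,60]]'
python3 -c "
from h import *
c=cam('wrist');cv2.imwrite('pics/w9.png',c['img'][:,:,::-1])
go(.447,.105,.17,167.5)"
```

```text
time_s: 16.68
eef_pos: [0.6273, 0.2829, 0.1959]
tcp_rot: [179.5, 0.6, 170.2]
contact_force: [0.7, -0.2, -0.8]
finger_gap: 0.702
delta mm [ 145.9 -205.2   21.2] rotvec [0.0053 0.0057 0.0473] pos [0.6256 0.2823 0.1931] rot [179.71   0.33 170.21]
```

View pics/w9.png

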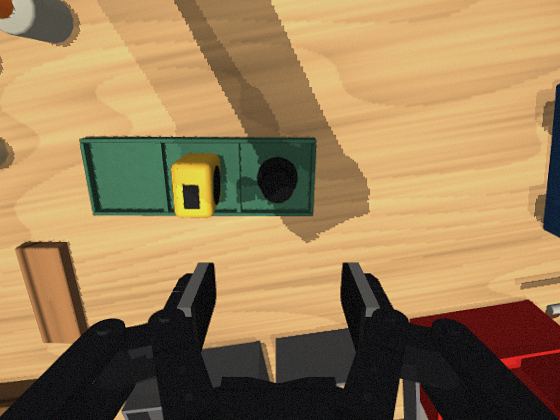

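The foot is upright in the +y pocket at (278,180). Now the glue bottle.

```bash
python3 -m creep '[[24,-34,0,0.005,0.006,0.01,60],[24,-34,0,0,0,0.01,60],[24,-34,0,0,0,0.01,60],[24,-34,0,0,0,0.01,60],[24,-34,5,0,0,0,60],[22,-32,5,0,0,0,60],[0,0,0,0,0,0,60],[0,0,0,0,0,0,60]]'
python3 -c "
from h import *
c=cam('wrist');cv2.imwrite('pics/w10.png',c['img'][:,:,::-1])
print(proj(c,(.4466,.1049,.08)))
go(.447,.105,.02,167.5)"
```

```text
time_s: 17.73
eef_pos: [0.434, 0.1047, 0.1758]
tcp_rot: [-179.5, -0.8, 167.9]
contact_force: [0.8, 0.3, -0.2]
finger_gap: 0.703
[282.74211797 224.57844112]
delta mm [-15.1   4.7 155.4] rotvec [-0.009  -0.0145  0.0077] pos [0.4338 0.1045 0.1756] rot [-179.49   -0.83  167.94]
```

View pics/w10.png

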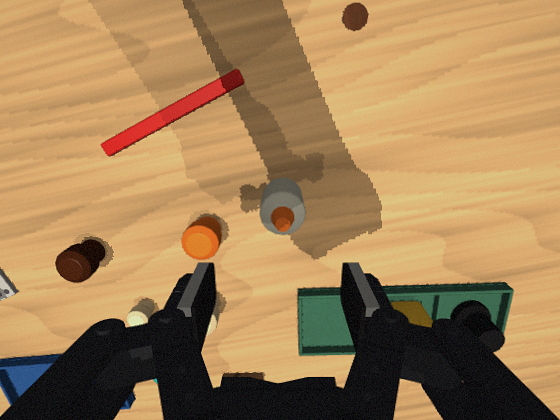

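The bottle tip is at about (283,222), close to the prediction. The orange knob (202,240) stays clear with a 54 mm opening.

```bash
python3 -m creep '[[-13,4,15,-0.009,-0.014,0.007,54],[0,0,25,0,0,0,54],[0,0,25,0,0,0,54],[0,0,0,0,0,0,54]]'
python3 -c "
from h import *
c=cam('wrist');cv2.imwrite('pics/w11.png',c['img'][:,:,::-1])
print(proj(c,(.4466,.1049,.08)))
go(.447,.105,.02,167.5)"
```

```text
time_s: 18.27
eef_pos: [0.4525, 0.1102, 0.1099]
tcp_rot: [179.9, 0.3, 167.8]
contact_force: [0.9, -0.4, -0.1]
finger_gap: 0.627
[266.92568401 237.4871478 ]
delta mm [ 6.  -7.2 91. ] rotvec [0.0034 0.0071 0.0062] pos [0.4537 0.1106 0.111 ] rot [179.81   0.41 167.85]
```

View pics/w11.png

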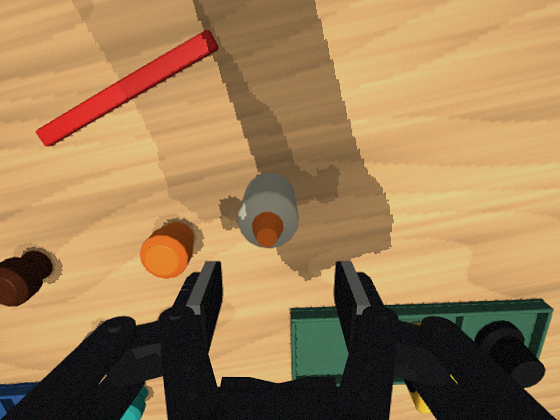

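The tip is at (267,237), as predicted. Centre the jaws, then descend.

```bash
python3 -m creep '[[5,-6,3,0.003,0.006,0.005,54],[0,0,0,0,0,0,54]]'
python3 -c "
from h import *
go(.447,.105,.02,167.5)"
```

```text
time_s: 18.58
eef_pos: [0.449, 0.1063, 0.1095]
tcp_rot: [179.9, 0.2, 167.6]
contact_force: [0.6, -0.3, 0.1]
finger_gap: 0.631
delta mm [ 2.  -1.9 89.5] rotvec [0.0019 0.0034 0.0015] pos [0.449  0.1063 0.1095] rot [179.89   0.19 167.58]
```

```bash
python3 -m creep '[[1,-1,20,0,0.003,0,54],[1,-1,20,0,0,0,54],[0,0,20,0,0,0,54],[0,0,12,0,0,0,54],[0,0,0,0,0,0,54]]'
python3 -c "
from h import *
go(.447,.105,.02,167.5)"
```

```text
time_s: 19.2
eef_pos: [0.4515, 0.1071, 0.0401]
tcp_rot: [179.4, 0.5, 167.6]
contact_force: [-0.3, 0.2, -0.4]
finger_gap: 0.634
delta mm [ 4.1 -3.2 20.1] rotvec [0.0098 0.0087 0.0015] pos [0.4515 0.1071 0.0401] rot [179.44   0.5  167.58]
```

```bash
python3 -m creep '[[3,-2,10,0.009,0.008,0,54],[0,0,10,0,0,0,54],[0,0,0,0,0,0,0],[0,0,0,0,0,0,0],[0,0,0,0,0,0,0],[0,0,0,0,0,0,0],[0,0,0,0,0,0,0],[0,0,0,0,0,0,0]]' 40
python3 -c "
from h import *
go(.447,.105,.15,167.5);go(.600,.131,.15,170)"
```

```text
time_s: 20.2
eef_pos: [0.4494, 0.1064, 0.0205]
tcp_rot: [179.9, 0.2, 167.6]
contact_force: [-0.2, 0.2, -1.7]
finger_gap: 0.455
delta mm [   1.7   -1.5 -129.5] rotvec [0.0024 0.0026 0.0015] pos [0.4494 0.1064 0.0205] rot [1.7986e+02 1.5000e-01 1.6758e+02]
delta mm [-142.1   56.7 -129. ] rotvec [ 0.0023  0.0027 -0.0422] pos [0.4494 0.1064 0.0205] rot [1.7986e+02 1.5000e-01 1.6758e+02]
```

```bash
python3 -m creep '[[0,0,-30,0,0,0,0],[0,0,-45,0,0,0,0],[0,0,-45,0,0,-0.01,0],[-25,10,-10,0,0,-0.01,0],[-40,16,0,0,0,-0.01,0],[-40,16,0,0,0,-0.01,0],[-25,10,0,0,0,0,0],[0,0,0,0,0,0,0]]'
python3 -c "
from h import *
c=cam('wrist');cv2.imwrite('pics/w12.png',c['img'][:,:,::-1])
go(.599,.131,.08,170)"
```

```text
time_s: 21.2
eef_pos: [0.5881, 0.1336, 0.154]
tcp_rot: [179.8, 0.0, 170.0]
contact_force: [0.2, -0.5, -1.7]
finger_gap: 0.457
delta mm [-12.6  -0.2  73.6] rotvec [ 0.0026 -0.0016  0.0005] pos [0.5867 0.1332 0.1537] rot [ 1.7985e+02 -9.0000e-02  1.7003e+02]
```

View pics/w12.png

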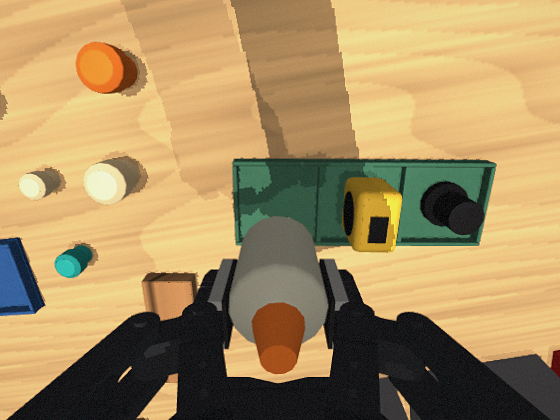

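The bottle is held upright above the -y pocket, whose corners are near (235,163) and (318,243). The block at (165,290) is clear.

```bash
python3 -m creep '[[-11,0,15,0.002,-0.002,0,0],[0,0,25,0,0,0,0],[0,0,25,0,0,0,0],[0,0,0,0,0,0,0]]'
python3 -c "
from h import *
go(.599,.131,.025,170)"
```

```text
time_s: 21.75
eef_pos: [0.5914, 0.1301, 0.0864]
tcp_rot: [-180.0, -0.4, 170.0]
contact_force: [-0.2, -0.6, -0.0]
finger_gap: 0.456
delta mm [-7.8  2.3 61.3] rotvec [-0.0006 -0.0067 -0.0001] pos [0.5914 0.1301 0.0864] rot [-179.97   -0.38  169.99]
```

```bash
python3 -m creep '[[-7,1,20,0,-0.007,0,0],[0,0,20,0,0,0,0],[0,0,12,0,0,0,0],[0,0,0,0,0,0,0]]'
python3 -c "
from h import *
go(.599,.131,.025,170)"
```

```text
time_s: 22.25
eef_pos: [0.5988, 0.1302, 0.0326]
tcp_rot: [180.0, 0.1, 170.0]
contact_force: [0.2, -0.0, -1.7]
finger_gap: 0.455
delta mm [-0.   0.8  7.6] rotvec [0.0008 0.002  0.0001] pos [0.5988 0.1302 0.0326] rot [1.7995e+02 1.1000e-01 1.7000e+02]
```

```bash
python3 -m creep '[[0,0,6,0,0,0,0],[0,0,0,0,0,0,0]]';python3 -m creep '[[0,0,4,0,0,0,0],[0,0,0,0,0,0,0]]';python3 -m creep '[[0,0,3,0,0,0,0],[0,0,0,0,0,0,0]]'
```

```text
time_s: 22.5
eef_pos: [0.5995, 0.1302, 0.0268]
tcp_rot: [179.9, 0.2, 170.0]
contact_force: [-0.5, -0.2, -1.4]
finger_gap: 0.455
time_s: 22.75
eef_pos: [0.6016, 0.1305, 0.0251]
tcp_rot: [179.8, 0.4, 170.0]
contact_force: [-0.8, -0.2, -1.5]
finger_gap: 0.458
time_s: 23.0
eef_pos: [0.6028, 0.1307, 0.025]
tcp_rot: [179.7, 0.4, 170.0]
contact_force: [0.6, -0.5, -0.7]
finger_gap: 0.46
```

```bash
python3 -m creep '[[0,0,0,0,0,0,52],[0,0,0,0,0,0,52],[0,0,0,0,0,0,52],[0,0,0,0,0,0,52],[0,0,-20,0,0,0,52],[0,0,-40,0,0,0,52],[0,0,-50,0,0,0,52],[0,0,-50,0,0,0,54],[0,0,0,0,0,0,54]]'
python3 -c "
from h import *
c=cam('wrist');cv2.imwrite('pics/w13.png',c['img'][:,:,::-1])
print(proj(c,(.549,-.003,.042)))
go(.549,-.003,.14,167.5)"
```

```text
time_s: 24.12
eef_pos: [0.6028, 0.1299, 0.1945]
tcp_rot: [179.6, 0.6, 169.9]
contact_force: [0.4, 0.9, 0.1]
finger_gap: 0.634
[121.37470206 154.93657349]
delta mm [  28.3 -140.    51.2] rotvec [0.0047 0.0067 0.0424] pos [0.601  0.1297 0.192 ] rot [179.74   0.39 169.93]
```

View pics/w13.png

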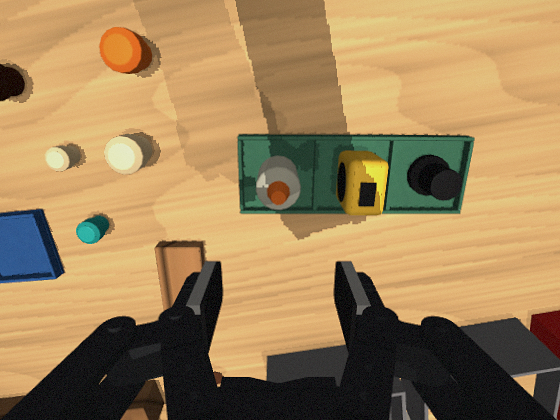

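All three green-tray parts stand in their pockets: glue (280,183), tape (362,182), foot (434,178). The beech knob is at (124,154). Next, the knob.

```bash
python3 -m creep '[[7,-34,0,0.004,0.006,0.01,54],[7,-35,0,0,0,0.01,54],[7,-35,5,0,0,0.01,54],[5,-34,20,0,0,0.01,54],[0,0,15,0,0,0,54],[0,0,0,0,0,0,54],[0,0,0,0,0,0,54]]'
python3 -c "
from h import *
c=cam('wrist');cv2.imwrite('pics/w14.png',c['img'][:,:,::-1])
print(proj(c,(.549,-.003,.042)))
go(.549,-.003,.014,167.5)"
```

```text
time_s: 25.05
eef_pos: [0.5383, -0.0112, 0.1452]
tcp_rot: [-179.6, -0.7, 167.2]
contact_force: [0.2, -0.1, -0.0]
finger_gap: 0.631
[292.02193076 216.81121442]
delta mm [-10.4  10.7 131. ] rotvec [-0.0062 -0.0131 -0.0036] pos [ 0.5383 -0.0107  0.1452] rot [-179.64   -0.75  167.29]
```

View pics/w14.png

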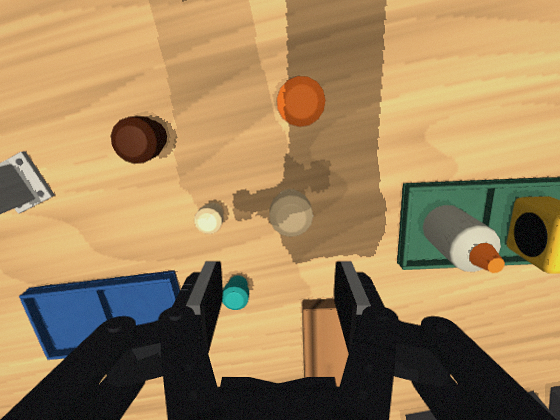

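The beech knob top is at (291,216), as predicted. The small knob (208,220) is about 70 mm away along the jaws, which is enough.

```bash
python3 -m creep '[[-9,9,10,-0.006,-0.013,-0.003,54],[0,0,20,0,0,0,54],[0,0,20,0,0,0,54],[0,0,0,0,0,0,54]]'
python3 -c "
from h import *
c=cam('wrist');cv2.imwrite('pics/w15.png',c['img'][:,:,::-1])
print(proj(c,(.549,-.003,.042)))
go(.549,-.003,.014,167.5)"
```

```text
time_s: 25.6
eef_pos: [0.5544, 0.0026, 0.0941]
tcp_rot: [179.8, 0.4, 168.0]
contact_force: [0.2, 0.1, 0.7]
finger_gap: 0.635
[267.44551717 223.65476089]
delta mm [ 5.8 -7.2 81.1] rotvec [0.0048 0.0088 0.0083] pos [0.5554 0.0026 0.0952] rot [179.73   0.51 167.97]
```

View pics/w15.png

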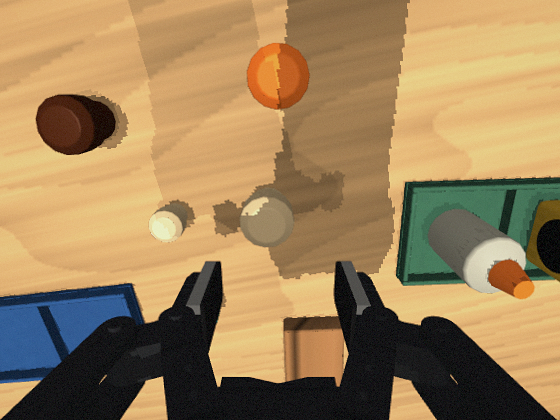

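The beech knob is at (267,222), as predicted.

```bash
python3 -m creep '[[5,-6,3,0.005,0.008,0.006,54],[0,0,0,0,0,0,54]]'
python3 -c "
from h import *
go(.549,-.003,.014,167.5)"
```

```text
time_s: 25.9
eef_pos: [0.5504, -0.002, 0.0933]
tcp_rot: [180.0, 0.2, 167.7]
contact_force: [1.1, 0.3, 0.5]
finger_gap: 0.635
delta mm [ 1.4 -1.3 79.3] rotvec [0.0004 0.003  0.0027] pos [ 0.5504 -0.002   0.0933] rot [1.7998e+02 1.7000e-01 1.6765e+02]
```

```bash
python3 -m creep '[[1,-1,20,0,0.003,0,54],[1,0,20,0,0,0,54],[0,0,15,0,0,0,54],[0,0,8,0,0,0,54],[0,0,0,0,0,0,54]]'
python3 -c "
from h import *
go(.549,-.003,.014,167.5)"
```

```text
time_s: 26.52
eef_pos: [0.5486, -0.0027, 0.0266]
tcp_rot: [179.9, 0.0, 167.6]
contact_force: [-0.3, 0.1, -1.1]
finger_gap: 0.633
delta mm [-0.5 -0.2 12.6] rotvec [0.0011 0.0008 0.0021] pos [ 0.5486 -0.0027  0.0266] rot [1.7993e+02 4.0000e-02 1.6762e+02]
```

```bash
python3 -m creep '[[0,0,10,0,0,0,54],[0,0,5,0,0,0,54],[0,0,0,0,0,0,0],[0,0,0,0,0,0,0],[0,0,0,0,0,0,0],[0,0,0,0,0,0,0],[0,0,0,0,0,0,0],[0,0,0,0,0,0,0]]' 30
python3 -c "
from h import *
c=cam('wrist');cv2.imwrite('pics/w16.png',c['img'][:,:,::-1])
go(.549,-.003,.15,167.5);go(.6287,-.171,.15,175)"
```

```text
time_s: 27.52
eef_pos: [0.5503, -0.0026, 0.0122]
tcp_rot: [179.9, 0.2, 167.6]
contact_force: [0.3, 0.4, -0.3]
finger_gap: 0.41
delta mm [   0.6   -0.4 -137.8] rotvec [0.0025 0.0042 0.0023] pos [ 0.5503 -0.0026  0.0122] rot [179.86   0.24 167.63]
delta mm [-113.2 -147.4 -137.7] rotvec [ 0.0022  0.0043 -0.1286] pos [ 0.5503 -0.0026  0.0122] rot [179.86   0.24 167.63]
```

View pics/w16.png

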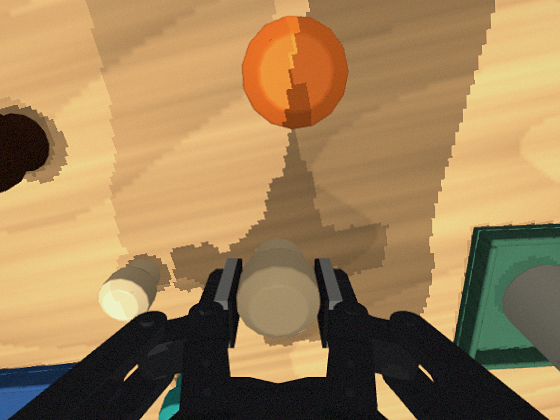

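The knob is gripped (opening 35 mm). The small knob (127,297) and the orange knob are untouched. Lift it and carry it to the blue tray's +y pocket.

```bash
python3 -m creep '[[0,0,-30,0,0,0,0],[0,0,-45,0,0,0,0],[0,0,-45,0,0,-0.02,0],[-17,-25,-10,0,0,-0.03,0],[-24,-30,0,0,0,-0.03,0],[-24,-32,0,0,0,-0.03,0],[-24,-32,0,0,0,-0.02,0],[-8,-15,0,0,0,0,0],[0,0,0,0,0,0,0],[0,0,0,0,0,0,0]]'
python3 -c "
from h import *
c=cam('wrist');cv2.imwrite('pics/w17.png',c['img'][:,:,::-1])
for k in (.038,-.038): print(proj(c,(.6256+.082*k,-.209+.997*k,.004)))
go(.6287,-.171,.08,175)"
```

```text
time_s: 28.82
eef_pos: [0.6278, -0.1482, 0.1451]
tcp_rot: [179.7, 0.0, 175.6]
contact_force: [0.6, 0.4, 0.3]
finger_gap: 0.402
[252.18371831 194.21872659]
[167.65670116 193.90632301]
delta mm [ -2.6 -23.1  65. ] rotvec [0.0047 0.0006 0.0117] pos [ 0.6278 -0.1481  0.1451] rot [1.7973e+02 4.0000e-02 1.7567e+02]
```

View pics/w17.png

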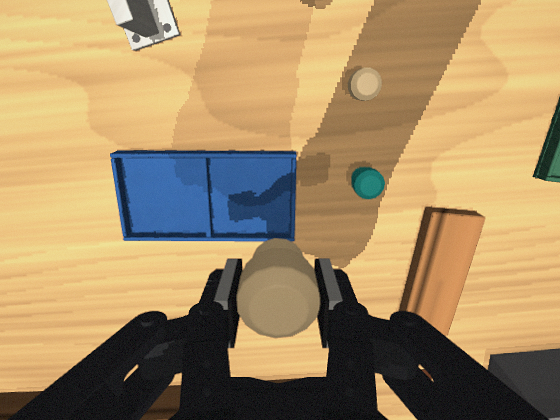

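The blue tray's +y pocket centre is seen at (252,195), against a predicted (252,194). Lower the knob.

```bash
python3 -m creep '[[-2,-20,5,0.004,0,0.01,0],[0,-2,20,0,0,0,0],[0,0,25,0,0,0,0],[0,0,20,0,0,0,0],[0,0,0,0,0,0,0]]'
python3 -c "
from h import *
go(.6287,-.171,.016,175)"
```

```text
time_s: 29.5
eef_pos: [0.626, -0.1678, 0.0688]
tcp_rot: [179.8, -0.2, 175.2]
contact_force: [0.4, 0.9, -0.5]
finger_gap: 0.41
delta mm [-3.2 -3.1 52.8] rotvec [ 0.0031 -0.0036  0.0042] pos [ 0.626  -0.1678  0.0688] rot [179.82  -0.21 175.24]
```

```bash
python3 -m creep '[[-3,-3,18,0.003,-0.003,0,0],[0,0,15,0,0,0,0],[0,0,10,0,0,0,0],[0,0,0,0,0,0,0]]'
python3 -c "
from h import *
go(.6287,-.171,.016,175)"
```

```text
time_s: 30.0
eef_pos: [0.6298, -0.1711, 0.0234]
tcp_rot: [-180.0, 0.1, 175.3]
contact_force: [-0.3, -0.4, 0.2]
finger_gap: 0.399
delta mm [ 1.1 -0.   7.4] rotvec [-0.0001  0.001   0.0048] pos [ 0.6298 -0.1711  0.0234] rot [-1.7999e+02  6.0000e-02  1.7528e+02]
```

```bash
python3 -m creep '[[0,0,6,0,0,0,0],[0,0,0,0,0,0,0]]';python3 -m creep '[[0,0,3,0,0,0,0],[0,0,0,0,0,0,0]]';python3 -m creep '[[0,0,3,0,0,0,0],[0,0,0,0,0,0,0]]'
```

```text
time_s: 30.25
eef_pos: [0.6305, -0.1713, 0.0177]
tcp_rot: [-180.0, 0.1, 175.3]
contact_force: [0.4, 0.5, -1.5]
finger_gap: 0.403
time_s: 30.5
eef_pos: [0.6319, -0.1718, 0.0161]
tcp_rot: [-180.0, 0.3, 175.3]
contact_force: [-0.1, -0.4, -1.1]
finger_gap: 0.408
time_s: 30.75
eef_pos: [0.633, -0.1722, 0.0163]
tcp_rot: [180.0, 0.4, 175.3]
contact_force: [-0.8, 0.1, -2.0]
finger_gap: 0.403
```

Stalled at 0.016, which is 0.012 plus 4 mm, so the knob is on the floor. Release with a small opening because the walls are close.

```bash
python3 -m creep '[[0,0,0,0,0,0,42],[0,0,0,0,0,0,42],[0,0,0,0,0,0,42],[0,0,0,0,0,0,42],[0,0,-20,0,0,0,42],[0,0,-40,0,0,0,42],[0,0,-50,0,0,0,42],[0,0,-50,0,0,0,42],[0,0,0,0,0,0,42],[0,0,0,0,0,0,42]]'
python3 -c "
from h import *
c=cam('wrist');cv2.imwrite('pics/w18.png',c['img'][:,:,::-1])
print(proj(c,(.476,-.2385,.056)))
go(.476,-.2385,.16,-166)"
```

```text
time_s: 32.0
eef_pos: [0.6322, -0.1727, 0.1862]
tcp_rot: [180.0, 0.6, 175.2]
contact_force: [-0.4, 0.9, -0.5]
finger_gap: 0.49
[169.60599105  -4.78572393]
delta mm [151.  -78.3  24.8] rotvec [-0.002   0.0116 -0.3284] pos [ 0.6328 -0.1732  0.1866] rot [-180.      0.67  175.18]
```

View pics/w18.png

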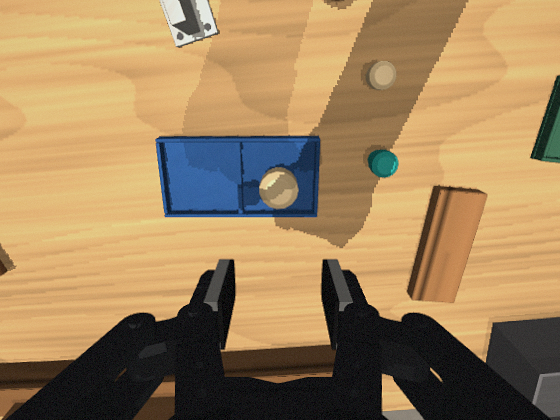

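The beech knob stands in the +y pocket at (279,188). Now the T-bracket: translate, then turn.

```bash
python3 -m creep '[[36,-19,0,0,0.011,0,42],[36,-19,0,0,0,0,42],[36,-19,0,0,0,0,42],[30,-15,0,0,0,0,42],[0,0,0,0,0,-0.11,42],[0,0,0,0,0,-0.11,42],[0,0,0,0,0,-0.1,42],[0,0,0,0,0,0,42],[0,0,0,0,0,0,42]]'
python3 -c "
from h import *
c=cam('wrist');cv2.imwrite('pics/w19.png',c['img'][:,:,::-1])
print(proj(c,(.476,-.2385,.056)))
go(.476,-.2385,.16,-166)"
```

```text
time_s: 33.17
eef_pos: [0.4758, -0.2321, 0.1749]
tcp_rot: [179.4, -1.2, -166.1]
contact_force: [-0.4, 0.3, -0.2]
finger_gap: 0.493
[269.77418108 200.36678863]
delta mm [ 1.  -6.4 14.9] rotvec [ 0.01   -0.0203 -0.0013] pos [ 0.4758 -0.2321  0.175 ] rot [ 179.43   -1.16 -166.07]
```

View pics/w19.png

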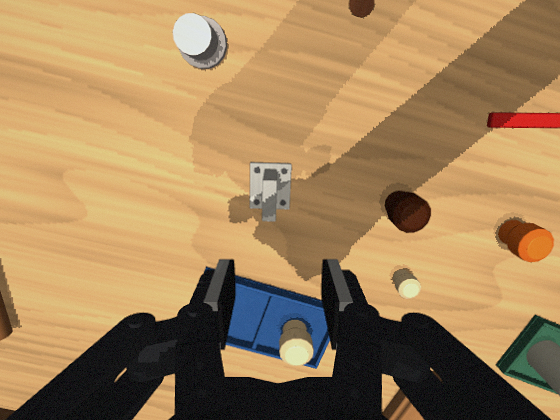

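```bash
python3 -c "
import cv2
a=cv2.imread('pics/w19.png')[145:235,215:335]
cv2.imwrite('pics/w19z.png',cv2.resize(a,(800,600),interpolation=cv2.INTER_CUBIC))"
```

```text
(no output)
```

View pics/w19z.png

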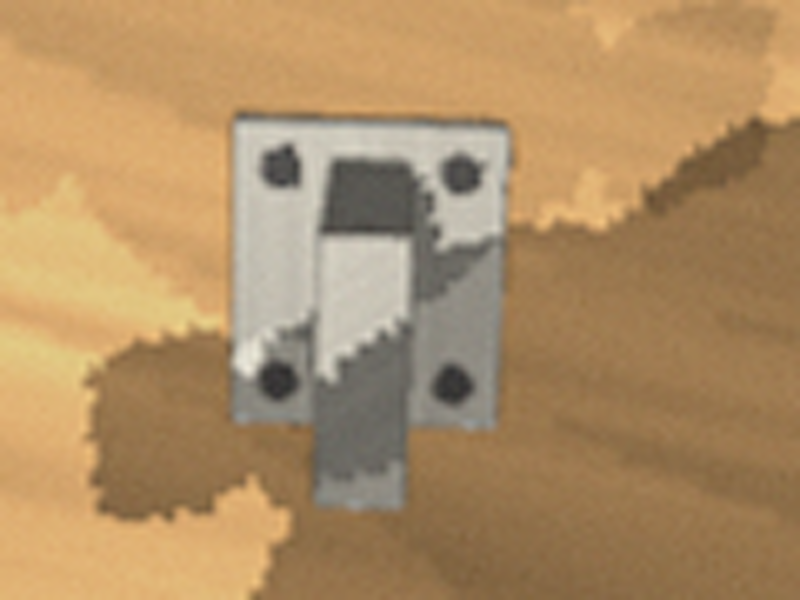

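The tab top spans columns 262–276 and is centred at (269.5,200.5), against a predicted (269.8,200.4). It is square to the jaws. Descend.

```bash
python3 -m creep '[[1,-6,10,0.01,-0.02,0,42],[0,0,25,0,0,0,42],[0,0,25,0,0,0,42],[0,0,15,0,0,0,42],[0,0,0,0,0,0,42]]'
python3 -c "
from h import *
c=cam('wrist');cv2.imwrite('pics/w20.png',c['img'][:,:,::-1])
print(proj(c,(.476,-.2385,.056)))
go(.476,-.2385,.022,-166)"
```

```text
time_s: 33.85
eef_pos: [0.4774, -0.2381, 0.098]
tcp_rot: [-179.9, 0.1, -166.2]
contact_force: [-0.0, -0.6, 0.0]
finger_gap: 0.492
[278.93828   234.5389132]
delta mm [ 2.1  0.5 76.8] rotvec [-0.0022  0.0025 -0.0037] pos [ 0.478  -0.2384  0.0988] rot [-1.7988e+02  1.4000e-01 -1.6621e+02]
```

View pics/w20.png

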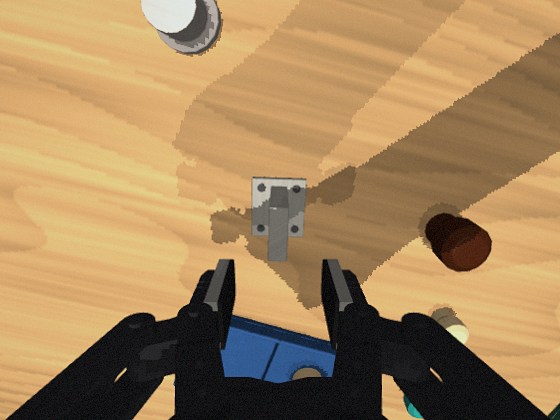

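The tab top is centred at (278,234), as predicted.

```bash
python3 -m creep '[[1,0,20,-0.002,0.002,0,42],[1,0,20,0,0,0,42],[0,0,15,0,0,0,42],[0,0,8,0,0,0,42],[0,0,0,0,0,0,42]]'
python3 -c "
from h import *
go(.476,-.2385,.022,-166)"
```

```text
time_s: 34.52
eef_pos: [0.4786, -0.2396, 0.034]
tcp_rot: [-179.9, 0.3, -166.2]
contact_force: [0.0, -0.2, -0.0]
finger_gap: 0.492
delta mm [ 2.3  1.7 11.9] rotvec [-0.0022  0.0046 -0.0036] pos [ 0.4786 -0.2396  0.034 ] rot [-179.88    0.26 -166.21]
```

```bash
python3 -m creep '[[2,2,9,-0.002,0.004,0,42],[0,0,4,0,0,0,42],[0,0,0,0,0,0,0],[0,0,0,0,0,0,0],[0,0,0,0,0,0,0],[0,0,0,0,0,0,0],[0,0,0,0,0,0,0],[0,0,0,0,0,0,0],[0,0,0,0,0,0,0]]' 50
python3 -c "
from h import *
c=cam('wrist');cv2.imwrite('pics/w21.png',c['img'][:,:,::-1])
go(.476,-.2385,.14,-166);go(.6225,-.247,.15,-175)"
```

```text
time_s: 35.65
eef_pos: [0.4772, -0.2384, 0.0213]
tcp_rot: [-179.9, 0.2, -166.2]
contact_force: [0.9, -0.1, -1.0]
finger_gap: 0.133
delta mm [   0.9    0.  -118.7] rotvec [-0.0014  0.0028 -0.0034] pos [ 0.4772 -0.2384  0.0213] rot [-1.7992e+02  1.6000e-01 -1.6620e+02]
delta mm [-139.4  -43.2 -128.3] rotvec [-0.0012  0.0029  0.1536] pos [ 0.4772 -0.2384  0.0213] rot [-1.7992e+02  1.6000e-01 -1.6620e+02]
```

View pics/w21.png

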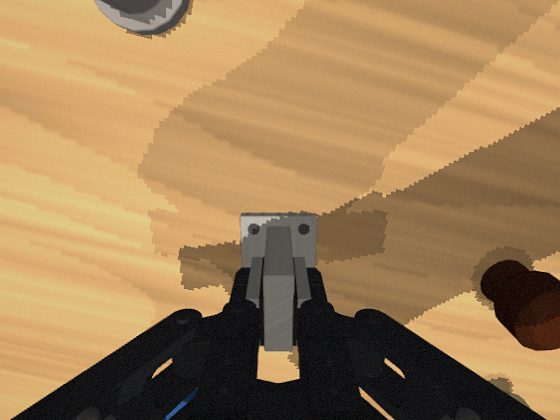

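The tab is gripped (opening 11 mm). Lift, turn towards the tray's yaw and carry it to the -y blue pocket.

```bash
python3 -m creep '[[0,0,-30,0,0,0,0],[0,0,-45,0,0,0,0],[0,0,-45,0,0,0,0],[0,0,-5,0,0,0.1,0],[0,0,0,0,0,0.1,0],[0,0,0,0,0,0.1,0],[-35,-7,0,0,0,0,0],[-45,-4,0,0,0,0,0],[-40,0,0,0,0,0,0],[-20,0,0,0,0,0,0],[0,0,0,0,0,0,0],[0,0,0,0,0,0,0]]'
python3 -c "
from h import *
c=cam('wrist');cv2.imwrite('pics/w22.png',c['img'][:,:,::-1])
for k in (.038,-.038): print(proj(c,(.6256+.082*k,-.209+.997*k,.004)))
go(.6225,-.247,.08,175)"
```

```text
time_s: 37.2
eef_pos: [0.6122, -0.2567, 0.1444]
tcp_rot: [179.6, -0.6, 175.9]
contact_force: [-1.0, -0.8, -1.8]
finger_gap: 0.137
[372.63222331 204.02355353]
[288.93526967 203.31306011]
delta mm [-10.2   9.8  64.4] rotvec [ 0.0066 -0.0095  0.0162] pos [ 0.6122 -0.2565  0.1444] rot [179.62  -0.54 175.93]
```

View pics/w22.png

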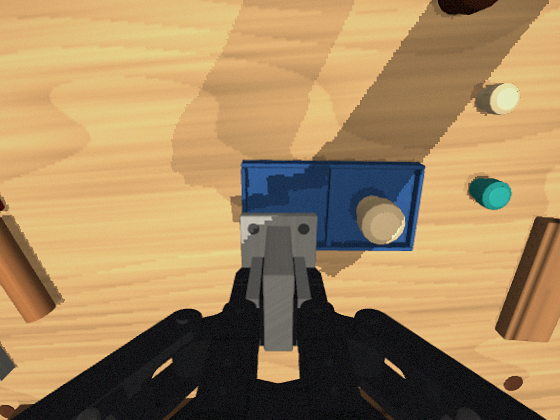

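The left pocket centre is at about (289,204), as predicted. Lower the bracket.

```bash
python3 -m creep '[[-9,9,5,0.006,-0.009,0.013,0],[0,0,20,0,0,0,0],[0,0,25,0,0,0,0],[0,0,20,0,0,0,0],[0,0,0,0,0,0,0]]'
python3 -c "
from h import *
go(.6225,-.247,.025,175)"
```

```text
time_s: 37.88
eef_pos: [0.6187, -0.2459, 0.0687]
tcp_rot: [179.9, -0.2, 175.1]
contact_force: [0.4, -0.4, -2.6]
finger_gap: 0.134
delta mm [-4.  -0.9 43.7] rotvec [ 0.0025 -0.0042  0.0016] pos [ 0.6187 -0.2459  0.0687] rot [179.86  -0.24 175.09]
```

```bash
python3 -m creep '[[-4,-1,15,0.002,-0.004,0,0],[0,0,14,0,0,0,0],[0,0,8,0,0,0,0],[0,0,0,0,0,0,0]]'
python3 -c "
from h import *
c=cam('wrist');cv2.imwrite('pics/w23.png',c['img'][:,:,::-1])
go(.6225,-.247,.025,175)"
```

```text
time_s: 38.38
eef_pos: [0.6238, -0.2481, 0.0301]
tcp_rot: [-180.0, 0.1, 175.1]
contact_force: [-0.5, 0.3, -1.3]
finger_gap: 0.133
delta mm [1.7 1.2 5.5] rotvec [-0.0009  0.0029  0.0012] pos [ 0.6241 -0.2484  0.0305] rot [-1.7995e+02  1.7000e-01  1.7507e+02]
```

View pics/w23.png

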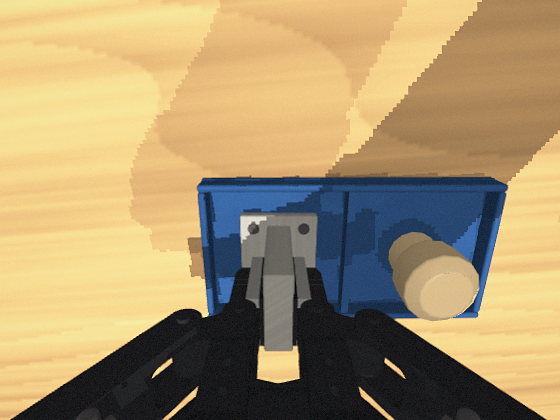

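The plate (278,240) is inside the left pocket with clearance all round. Set it down.

```bash
python3 -m creep '[[0,0,5,0,0,0,0],[0,0,0,0,0,0,0]]';python3 -m creep '[[0,0,3,0,0,0,0],[0,0,0,0,0,0,0]]';python3 -m creep '[[0,0,3,0,0,0,0],[0,0,0,0,0,0,0]]'
```

```text
time_s: 38.67
eef_pos: [0.6249, -0.2488, 0.0263]
tcp_rot: [-179.9, 0.3, 175.1]
contact_force: [-1.3, 0.7, -2.1]
finger_gap: 0.133
time_s: 38.92
eef_pos: [0.6264, -0.2496, 0.026]
tcp_rot: [-179.9, 0.4, 175.1]
contact_force: [-1.1, 0.3, -2.0]
finger_gap: 0.133
time_s: 39.17
eef_pos: [0.6274, -0.2501, 0.0258]
tcp_rot: [-180.0, 0.5, 175.1]
contact_force: [-0.1, -1.0, -3.5]
finger_gap: 0.126
```

```bash
python3 -m creep '[[0,0,0,0,0,0,28],[0,0,0,0,0,0,28],[0,0,0,0,0,0,28],[0,0,0,0,0,0,28],[0,0,-20,0,0,0,28],[0,0,-40,0,0,0,28],[0,0,-50,0,0,0,28],[0,0,-50,0,0,0,28],[0,0,0,0,0,0,28],[0,0,0,0,0,0,28]]'
python3 -c "
from h import *
c=cam('wrist');cv2.imwrite('pics/w24.png',c['img'][:,:,::-1])
cv2.imwrite('pics/s24.png',cam('scene')['img'][:,:,::-1])"
```

```text
time_s: 40.42
eef_pos: [0.627, -0.2509, 0.1966]
tcp_rot: [-179.9, 0.9, 175.0]
contact_force: [-0.2, 1.2, -0.4]
finger_gap: 0.329
```

View pics/w24.png

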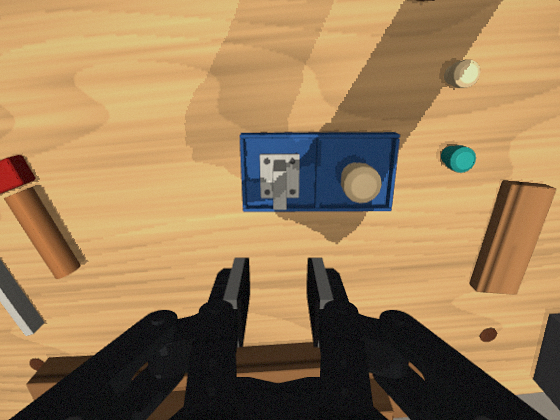

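View pics/s24.png

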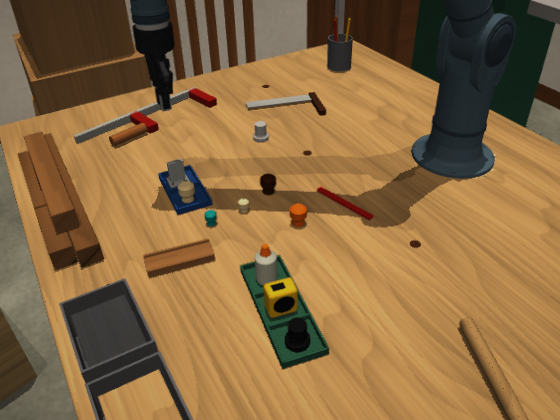

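All five parts stand in their pockets, and the walnut knob (268,183) and metal foot (261,131) are where they were. I'll make one enlarged check and triangulate the tops before handing in.

Run:
```python
import cv2
from h import *
T=cam("top")['img'][:,:,::-1];S=cv2.imread("pics/s24.png")
cv2.imwrite("pics/fz1.png",np.hstack([cv2.resize(S[235:370,235:335],(400,540),interpolation=cv2.INTER_CUBIC),cv2.resize(S[145:245,150:225],(400,540),interpolation=cv2.INTER_CUBIC)]))
cv2.imwrite("pics/fz2.png",cv2.resize(T[125:245,140:440],(800,320),interpolation=cv2.INTER_CUBIC))
```

```text
(no output)
```

View pics/fz1.png

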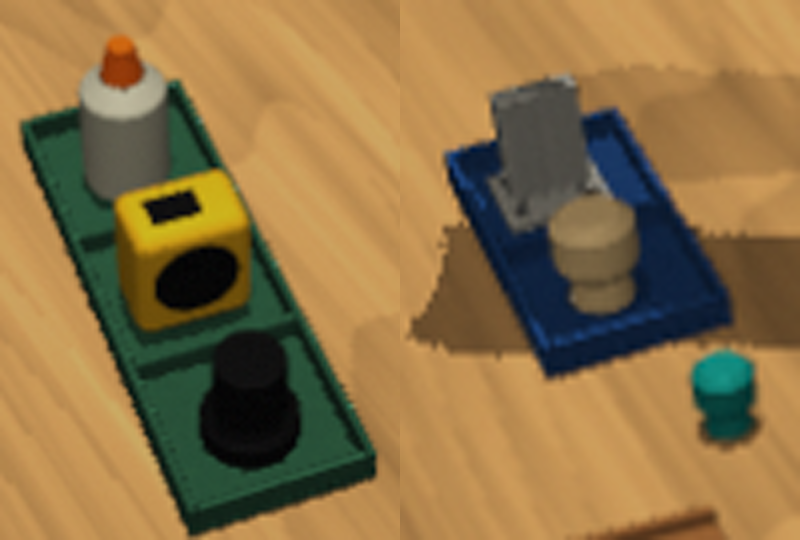

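View pics/fz2.png

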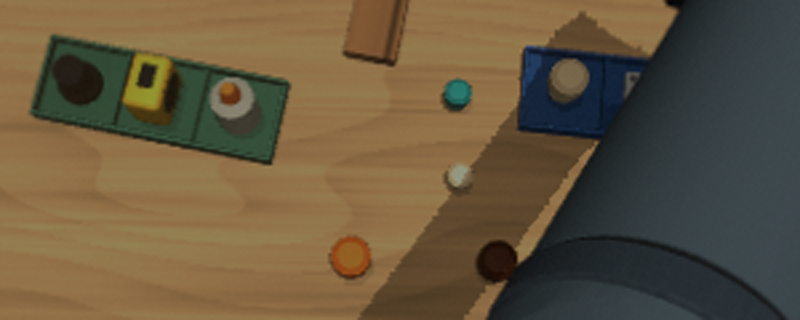

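The crops show every part upright on its own pocket floor, one to a pocket. The gripper is clear at z = 0.197 m, so I'm handing in.

Run:
```python
from h import *
T=cam("top");S=cam("scene")
f=lambda x,y:(140+x*.375-.3,125+y*.375-.3)
g=lambda x,y:(235+x*.25-.4,235+y*.25-.4)
for n,a,b in [("glue tip",f(228,92),g(121,43)),("tape label",f(147,76),g(172,206)),("foot top",f(70,69),g(249,350))]: print(n,tri((T,a),(S,b)))
print(bot.sense()['time_s'],bot.sense()['qd'].round(1)); print(bot.hand_in())
```

```text
glue tip (array([0.59862746, 0.13023042, 0.08410941]), np.float64(0.00018788460955238863))
tape label (array([0.61851374, 0.20725669, 0.06192416]), np.float64(0.0007975066093713645))
foot top (array([0.6268573 , 0.28079245, 0.05133582]), np.float64(0.0013876445864205507))
40.675 [ 0.   0.2 -0.1 -0.1 -0.  -0.  -0. ]
the job is handed in; nothing more can be done
None
```

I put all five parts in their trays and handed the job in at about 41 s of the 131 s allowed; the hand-in gives no verdict.

- **Green tray:** black foot in the +y pocket, tape measure in the middle, glue bottle in the -y pocket.
- **Blue tray:** beech knob (the larger of the two pale ones) in the +y pocket, T-bracket in the -y pocket.

**Last checks:**
- **Parts in place:** the scene and wrist pictures show every part upright, one to a pocket. The walnut knob and metal foot are at their starting pixels in the scene view, and the gripper is clear.
- **Green-tray tops:** final two-view measurements put the glue tip at 84 mm, tape label at 62 mm and foot top at 51 mm. The first two match parts standing on the 4 mm floors within about 2 mm. The foot reads 3 mm high against 48 mm, in line with the same bias in its first measurement.

**Weaker or disagreeing checks:**
- **Tray rim height:** triangulating it from the wrist and top cameras was unreliable (one corner was far off). I used the fixed views at the given 16 mm rim height instead, and confirmed the floors by where lowering stalled.
- **Contact on set-down:** the force reading showed no clear contact, only the stall in height.
- **Blue-tray heights:** I did not triangulate the knob and bracket after placing, because the arm hid most of the bracket from the top camera. They rest on the stall height and the pictures.

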